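# Close down the instrument repair bench

### The job

Clear the repair bench: stack all the flat instrument cases lying on it into the spring-loaded magazine, pushing the pile down until the top of the uppermost case is flush with the top of the guides, and stand every nut driver from the sloped rest upright, tip down, in the holder, one to a cup. Any order will do; leave the jar, the dish and the carton alone.

Things in the scene. Friction and masses are not known exactly. Their poses are not given: they have to be found in the camera images.
- driver0_mid (a point): Nut driver, 180 mm long, 0.13 kg: black handle 24 x 24 mm, 95 mm long, on a steel shaft 10 mm across and 85 mm long (14 mm across for the last 22 mm). This point is on its axis 90 mm from the tip; z runs from tip to handle end, x and y square to the handle faces. Starts lying on the sloped rest. Absent ones read None.
- driver0_tip (a point): Centre of the tip end of that driver's shaft, same axes.
- driver1_mid (a point): Nut driver, 180 mm long, 0.13 kg: black handle 24 x 24 mm, 95 mm long, on a steel shaft 10 mm across and 85 mm long (14 mm across for the last 22 mm). This point is on its axis 90 mm from the tip; z runs from tip to handle end, x and y square to the handle faces. Starts lying on the sloped rest. Absent ones read None.
- driver1_tip (a point): Centre of the tip end of that driver's shaft, same axes.
- driver2_mid (a point): Nut driver, 180 mm long, 0.13 kg: black handle 24 x 24 mm, 95 mm long, on a steel shaft 10 mm across and 85 mm long (14 mm across for the last 22 mm). This point is on its axis 90 mm from the tip; z runs from tip to handle end, x and y square to the handle faces. Starts lying on the sloped rest. Absent ones read None.
- driver2_tip (a point): Centre of the tip end of that driver's shaft, same axes.
- rest: Fixed sloped rest, base 150 x 190 x 10 mm, origin under its centre: cradles 18 mm wide at y = -65, 0, 65 mm, sloping down 25 degrees to its +x. A driver on it has its tip at x 80, z 35 mm, its handle end at x -83, z 111 mm; the last 40 mm of handle overhangs, free on both sides. Thin ears flank the handle 72 to 92 mm from its end.
- holder: Fixed tool holder: base 70 x 220 x 10 mm, origin under its centre, three steel cups in a row along its y, 70 mm apart; any driver goes in any cup.
- cup0 (a point): Centre of the inner floor of one cup, 15 mm above the bench; the cup is round, inside 30 mm across and 70 mm deep, outside 38 mm, its rim 85 mm above the bench, open upward (z).
- cup1 (a point): Centre of the inner floor of one cup, 15 mm above the bench; the cup is round, inside 30 mm across and 70 mm deep, outside 38 mm, its rim 85 mm above the bench, open upward (z).
- cup2 (a point): Centre of the inner floor of one cup, 15 mm above the bench; the cup is round, inside 30 mm across and 70 mm deep, outside 38 mm, its rim 85 mm above the bench, open upward (z).
- mag_top (a point): Centre of the fixed magazine's mouth, level with its guides' tops, 140 mm above the bench; x along its long side. Sheet guides at both ends and round the four corners leave a shaft 126 x 66 mm for a pile of flat cases, long side along x; the middle 86 mm of both long sides is open for fingers beside a case. Base 150 x 90 mm. A spring-loaded platform is inside.
- platform (a joint): How far the magazine's platform has sunk, 0 to 0.10 m. At 0 its top (112 x 52 mm) is 10 mm below the guides' tops. The spring carries the pile and it rubs with about 5 N, so a case set on it hardly sinks by itself: it goes down when pushed with about 5 to 8 N and stays where it was pushed to. With n cases flush it reads about 0.03 n - 0.01.
- case0_mid (a point): Flat aluminium instrument case, 120 x 60 x 30 mm (x, y, z), 0.25 kg, lying on the bench at the start; its centre, half-way up. Absent ones read None.
- case1_mid (a point): Flat aluminium instrument case, 120 x 60 x 30 mm (x, y, z), 0.25 kg, lying on the bench at the start; its centre, half-way up. Absent ones read None.
- case2_mid (a point): Flat aluminium instrument case, 120 x 60 x 30 mm (x, y, z), 0.25 kg, lying on the bench at the start; its centre, half-way up. Absent ones read None.
- jar: Bystander: white screw-top jar, 60 mm across, 85 mm tall; origin at the centre of its underside. Leave it alone.
- dish: Bystander: steel bowl, 100 mm across, 30 mm tall; origin at the centre of its underside. Leave it alone.
- carton: Bystander: cardboard carton 70 x 110 x 50 mm; origin at the centre of its underside. Leave it alone.

How it is judged:
At the end, for the whole second after the job is handed in: Every case flat in the magazine (8 mm off its axis, 7 deg in yaw, 4.5 deg in tilt), none over 8 mm proud of the guides, the top one at most 9 mm below them, platform at rest. Every driver tip down in its own cup, tip within 10 mm of the floor, leaning under 20 deg (horizontal distance between each of case0_mid, case1_mid, case2_mid and mag_top below 0.008 m and z of each of case0_mid, case1_mid, case2_mid in the frame of mag_top below -0.007 m and angle between each of case0_mid, case1_mid, case2_mid's own z axis and vertical below 0.08 rad and angle between the x axis of each of case0_mid, case1_mid, case2_mid and the x axis of mag_top, either way round below 0.12 rad and z of any of case0_mid, case1_mid, case2_mid in the frame of mag_top above -0.024 m and angle between each of driver0_mid, driver1_mid, driver2_mid's own z axis and vertical below 0.35 rad and ((horizontal distance between driver0_tip and cup0 below 0.015 m and height (world z) of driver0_tip below 0.025 m) or (horizontal distance between driver0_tip and cup1 below 0.015 m and height (world z) of driver0_tip below 0.025 m) or (horizontal distance between driver0_tip and cup2 below 0.015 m and height (world z) of driver0_tip below 0.025 m)) and ((horizontal distance between driver1_tip and cup0 below 0.015 m and height (world z) of driver1_tip below 0.025 m) or (horizontal distance between driver1_tip and cup1 below 0.015 m and height (world z) of driver1_tip below 0.025 m) or (horizontal distance between driver1_tip and cup2 below 0.015 m and height (world z) of driver1_tip below 0.025 m)) and ((horizontal distance between driver2_tip and cup0 below 0.015 m and height (world z) of driver2_tip below 0.025 m) or (horizontal distance between driver2_tip and cup1 below 0.015 m and height (world z) of driver2_tip below 0.025 m) or (horizontal distance between driver2_tip and cup2 below 0.015 m and height (world z) of driver2_tip below 0.025 m)) and horizontal distance between driver0_tip and driver1_tip above 0.035 m and horizontal distance between each of driver0_tip, driver1_tip and driver2_tip above 0.035 m and velocity of joint platform between -0.005 and 0.005 m/s); the robot touches nothing.
It fails at once if the jar is moved more than 30 mm (distance of jar from where it was at the start of the episode above 0.03 m).
It fails at once if the dish is moved more than 30 mm (distance of dish from where it was at the start of the episode above 0.03 m).
It fails at once if the carton is moved more than 30 mm (distance of carton from where it was at the start of the episode above 0.03 m).
Of driver0, driver1, driver2 only 2 to 3 are there at a start; the rules pass over those that are not, and their reading is None.
Of case0, case1, case2 only 2 to 3 are there at a start; the rules pass over those that are not, and their reading is None.
At some moment in a run one of case0, case1, case2 may be knocked a few centimetres aside while the robot is not near it.
It also fails if it takes over 210 s, if anything falls off the work surface, if the arm or the gripper's body presses on something with over 40 N, if the wrist force passes 120 N, or if a joint passes its speed limit or range.

### The arm

A 7-joint arm with a two-finger parallel gripper is mounted at the origin on the work surface. World frame = base frame: x ahead of the robot, y to its left, z up, the work surface at z = 0. Lengths are in m, angles in rad, forces in N, time in s.
With the tool pointing down it reaches from about 0.425 to 0.8 m from the base axis. Payload 8.3 kg.
Tool frame: the origin (TCP) lies between the finger pads; the fingertips stand 14 mm ahead of it and the grasp point (between the pads) lies 5 mm behind it; z points along the fingers, y is the direction in which the jaws open and shut (so a half turn about z gives the same grasp; the last joint's range is limited). The gripper opens to 85 mm and grips with 20 to 120 N. Pads are 22 mm wide; open, the fingers measure 114 mm over their backs; the gripper's body (76 mm by 85 mm) begins 54 mm behind the grasp point. The pads swing forward as they close: fully open they stand 13 mm farther back than shut.
Start: joints at [1.267, 0.383, 0.016, 1.37, -0.006, 1.388, -0.046], TCP at [0.149, -0.607, 0.245] pointing down, gripper open.
Joint ranges: [-2.95, 2.95], [-0.25, 2.06], [-1.52, 1.56], [0.18, 2.33], [-1.44, 4.58], [0.02, 2.06], [-3.01, 3.01]. Speed limits (rad/s): [2.39, 2.39, 3.01, 3.01, 3.14, 3.14, 3.14].

### API

Orientations are given as a unit quaternion [w, x, y, z].
In Python, from plant import manip, read_camera gives the robot as it stands.
- The arm moves only by the shell command python3 -m creep 'ROWS' [OPENING] [FORCE]. ROWS is a JSON object of lists of equal length, an entry for each row: "delta_pos": the shift along the tool's x, y, z each as a share of 20 mm, from -1 to 1, a list of three; "angular": the turn, a rotation vector about the tool's x, y, z each as a share of 0.12 rad, from -1 to 1, a list of three. A call has 1 to 8 rows; each row shifts and turns the commanded pose from where the row before left it, along the tool's axes as they then stand; what a row does not reach is not made up. A row lasts 1/8 s, in which the tool goes at most 62.5 mm and 10.7 degrees, less where a joint would pass 70% of its speed; a pose out of reach is approached as far as the arm can. A call with a number of a shift or a turn outside -1 to 1 is refused whole. A call with a gripper value outside its range is refused whole. OPENING is the finger opening in mm, from 0 to 85.4, set as the call begins (- or left out, the last holds). The fingers move at their own pace and stop on an object; FORCE is the grip in N (left out, the last holds). Time passes only in rows, so rows that do not move let the fingers close. It gives the time, the measured TCP pose, the force and the opening at its end, in the units of the state.
- manip.get_obs(): the state, without advancing time (a new reading comes with each control period).
- read_camera(name): name is "scene" or "top" or "wrist"; returns a dict with "pixels" (400x640x3 uint8, blue, green, red), "range_z" (400x640 float32, m along the optical axis (not along the pixel's ray), 0 where there is no reading), "fx", "fy", "cx", "cy" (pixels), "rvec" (rotation vector, rad) and "tvec" (3), from world to camera coordinates, as OpenCV has them; the wrist camera has in their place "T_tool_cam" (4x4, takes a point from camera to tool coordinates, whose origin is the TCP and whose axes are the flange's). Camera axes: x right, y down, z forward; pixel columns grow to the right and rows downward; lengths in m; the calibration is good to about 2 mm. A picture is of the moment at which its call begins: read the wrist's pose just before it.
- manip.job_done(): hands the job in, once; it reports no verdict.
The state is a dict: "time_s": time; "qpos": joint angles; "qd": joint speeds; "tau": joint torques, N m; "ee_pos": TCP position; "eef_rot": TCP orientation; "force": force on the tool from outside, world axes, zero at the start; "ft_torque": the same for the moment, N m; "opening": finger opening in m.
Only numpy, scipy, OpenCV 4.12 (cv2) and the standard library are available. Lean on these libraries where they do the work, as an engineer would, in place of code of your own. Each camera call takes 0.05 s, during which the arm holds its last target.

## Working session

There is one attempt and no reset: what is moved stays moved. The work goes in short steps, Python scripts to look and compute and a shell command to move; the robot and the scene stay as the last step left them, time stands still between calls to the robot, and variables do not carry over. Pictures are saved under pics/ and viewed, and the job is handed in when it is done.

```bash
ls; mkdir -p pics; cat > h.py <<'E'
import numpy as np, cv2, json
from scipy.spatial.transform import Rotation as R
from plant import manip, read_camera
def cam2world(c,pts,obs=None):
    if 'rvec' in c:
        Rm=cv2.Rodrigues(np.array(c['rvec'],float))[0]; t=np.array(c['tvec'],float).reshape(3)
        return (pts-t)@Rm
    T=np.array(c['T_tool_cam']); p=pts@T[:3,:3].T+T[:3,3]
    q=obs['eef_rot']; Rw=R.from_quat([q[1],q[2],q[3],q[0]]).as_matrix()
    return p@Rw.T+np.array(obs['ee_pos'])
def cloud(name):
    obs=manip.get_obs(); c=read_camera(name)
    z=c['range_z']; v,u=np.mgrid[0:z.shape[0],0:z.shape[1]]
    P=np.stack([(u-c['cx'])/c['fx']*z,(v-c['cy'])/c['fy']*z,z],-1)
    W=cam2world(c,P.reshape(-1,3),obs).reshape(P.shape); W[z==0]=np.nan
    return c,W,obs
def tool():
    o=manip.get_obs();q=o['eef_rot'];return np.array(o['ee_pos']),R.from_quat([q[1],q[2],q[3],q[0]]),o
E
python3 - <<'E'
from h import *
for n in ['scene','top','wrist']:
    c,W,o=cloud(n); cv2.imwrite(f'pics/{n}0.png',c['pixels']); np.save(f'/tmp/{n}0.npy',W)
    print(n,c['fx'],np.nanmin(W.reshape(-1,3),0),np.nanmax(W.reshape(-1,3),0))
    if n!='wrist': 
        Rm=cv2.Rodrigues(np.array(c['rvec'],float))[0]; print(-Rm.T@np.array(c['tvec']).reshape(3))
    else: print(c['T_tool_cam'])
print(manip.get_obs())
E
```

```text
pics
scene 404.1424828521456 [-2.00019306 -0.82610071 -0.77133384] [1.72760128 2.48268778 0.42878513]
[ 1.06786289 -0.36798113  0.99227001]
top 411.2696880782036 [ 0.10734915 -1.6336128  -0.77494389] [1.91798118 1.69295532 0.1450716 ]
[0.4393898  0.0037094  1.16012721]
wrist 307.7860750820632 [-0.27465183 -1.16809006 -0.00293421] [ 0.41365102 -0.21688117  0.32990076]
[[ 1.31626454e-03 -9.60684293e-01 -2.77639976e-01  7.17732425e-02]
 [ 9.99998924e-01  1.08486276e-03  9.87078695e-04 -6.65983854e-04]
 [-6.47069727e-04 -2.77640976e-01  9.60684688e-01 -1.29166870e-01]
 [ 0.00000000e+00  0.00000000e+00  0.00000000e+00  1.00000000e+00]]
{'time_s': 0.15, 'qpos': array([ 1.26708285,  0.38408059,  0.01638607,  1.37087656, -0.00632042,
        1.38822772, -0.04649602]), 'qd': array([-2.14180355e-04, -2.47372402e-03, -2.53178494e-04, -2.79970638e-03,
        3.23376461e-04, -3.43520410e-05,  1.65041345e-03]), 'tau': array([ 1.96009954e-03, -6.28160906e+01,  8.45673960e-01, -3.72169268e+01,
        1.68739969e-02,  1.10037127e-02,  9.01313251e-05]), 'ee_pos': array([ 0.14901201, -0.60660097,  0.24450287]), 'eef_rot': array([-7.66449915e-04,  9.92756293e-01,  1.20143029e-01, -9.16939584e-05]), 'force': array([ 0.16211842, -0.30025283, -0.1359995 ]), 'ft_torque': array([ 0.00710837,  0.02380464, -0.00342963]), 'opening': 0.08533206949461693}
```

View pics/top0.png

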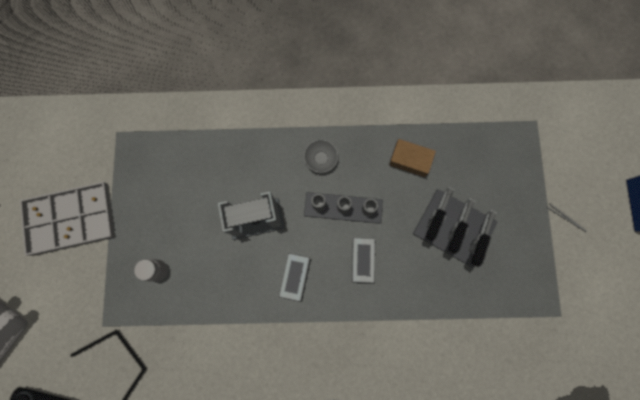

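View pics/scene0.png

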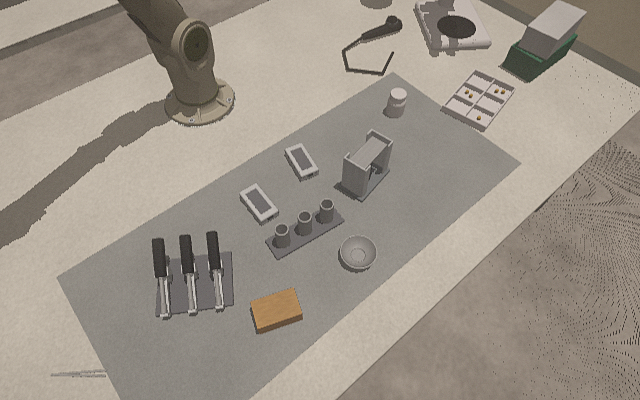

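The top view shows two cases at about (295,277) and (364,260), and the magazine at (247,212). The holder cups are near (319,202), (345,205) and (371,206). Three drivers lie on the rest around (455,230), with black handles toward the bottom of the image. The jar is at (148,270), the dish at (321,157) and the carton at (412,157). Next I measure these positions.

```bash
cat > m.py <<'E'
from h import *
from scipy import ndimage
def blobs(W,zlo,zhi,minn=40,xr=(0.2,0.85),yr=(-0.6,0.6)):
    m=(W[...,2]>zlo)&(W[...,2]<zhi)&(W[...,0]>xr[0])&(W[...,0]<xr[1])&(W[...,1]>yr[0])&(W[...,1]<yr[1])
    l,n=ndimage.label(m)
    for i in range(1,n+1):
        s=l==i
        if s.sum()<minn: continue
        P=W[s]; r=cv2.minAreaRect((P[:,:2]*1000).astype(np.float32)); b=cv2.boxPoints(r)
        e=[b[1]-b[0],b[2]-b[1]]; L=max(e,key=np.linalg.norm)
        yaw=np.degrees(np.arctan2(L[1],L[0]))
        v,u=np.nonzero(s)
        print('px',int(u.mean()),int(v.mean()),'n',s.sum(),'c mm',np.round(r[0],1),'size',np.round(r[1],1),'longyaw',round((yaw+90)%180-90,1),'z',np.round(np.percentile(P[:,2],[5,50,95]),4))
if __name__=='__main__':
    W=np.load('/tmp/top0.npy')
    for a in [(0.022,0.04),(0.01,0.2),(0.075,0.092),(0.1,0.15)]: print(a); blobs(W,*a,minn=15)
    W=np.load('/tmp/scene0.npy'); print('scene')
    for a in [(0.022,0.04),(0.075,0.092),(0.1,0.15)]: print(a); blobs(W,*a,minn=15)
E
python3 m.py
```

```text
(0.022, 0.04)
px 320 153 n 272 c mm [780.7  14.7] size [94.4 98.5] longyaw -1.7 z [0.0227 0.0272 0.0326]
px 397 165 n 38 c mm [ 745.3 -204.4] size [48.7  2.8] longyaw 67.6 z [0.0236 0.0307 0.0392]
px 417 171 n 36 c mm [ 725.7 -255.8] size [55.1  3.1] longyaw 69.6 z [0.0234 0.0302 0.0384]
px 444 195 n 18 c mm [ 654.7 -327.4] size [ 5.7 22.9] longyaw -27.7 z [0.0257 0.0331 0.0376]
px 464 208 n 31 c mm [ 617.7 -382.3] size [ 8.1 35.3] longyaw -31.9 z [0.0241 0.0333 0.0395]
px 487 217 n 58 c mm [ 589.1 -441.7] size [10.5 50.8] longyaw -34.2 z [0.024  0.0338 0.0398]
px 363 259 n 971 c mm [482.9 -94.7] size [ 59.7 119.6] longyaw -2.6 z [0.0264 0.03   0.0335]
px 471 246 n 16 c mm [ 511.5 -391.9] size [ 3.2 21.1] longyaw -21.9 z [0.0238 0.0305 0.0356]
px 294 277 n 983 c mm [441.4  93.7] size [ 60.3 120.3] longyaw -12.9 z [0.0262 0.03   0.0336]
px 161 270 n 49 c mm [467.9 456.9] size [19.7 54. ] longyaw -3.2 z [0.0239 0.031  0.0393]
(0.01, 0.2)
px 320 154 n 636 c mm [780.7  14.7] size [94.4 98.5] longyaw -1.7 z [0.011  0.0201 0.0312]
px 412 157 n 1121 c mm [ 766.2 -244.7] size [110.4  72.3] l
[... 4591 characters left out ...]
w -35.3 z [0.0759 0.084  0.0881]
px 187 267 n 127 c mm [ 552.3 -350.5] size [29.  49.2] longyaw -30.8 z [0.0774 0.0862 0.0912]
px 214 264 n 115 c mm [ 594.1 -294.1] size [38.3 31.3] longyaw 89.8 z [0.0775 0.0853 0.0909]
px 160 271 n 136 c mm [ 523.6 -406.2] size [32.1 41.5] longyaw -17.6 z [0.0773 0.0867 0.0913]
(0.1, 0.15)
px 367 153 n 1147 c mm [606.2 203.9] size [ 75.7 138.4] longyaw -78.7 z [0.1077 0.1285 0.1408]
px 211 241 n 229 c mm [ 554. -273.] size [25.4 54.4] longyaw -29.1 z [0.1009 0.111  0.1214]
px 184 244 n 239 c mm [ 520.4 -328.8] size [25.4 53.9] longyaw -30.5 z [0.1015 0.1107 0.1212]
px 157 247 n 245 c mm [ 485.4 -383.1] size [24.7 55.6] longyaw -30.3 z [0.1017 0.1109 0.1212]
```

```bash
python3 - <<'E'
import cv2
a=cv2.imread('pics/top0.png')
cv2.imwrite('pics/t_rest.png',cv2.convertScaleAbs(cv2.resize(a[170:280,400:510],None,fx=5,fy=5,interpolation=cv2.INTER_CUBIC),alpha=2.5))
cv2.imwrite('pics/t_mag.png',cv2.convertScaleAbs(cv2.resize(a[180:310,205:395],None,fx=4,fy=4,interpolation=cv2.INTER_CUBIC),alpha=2))
E
```

```text
(no output)
```

View pics/t_mag.png

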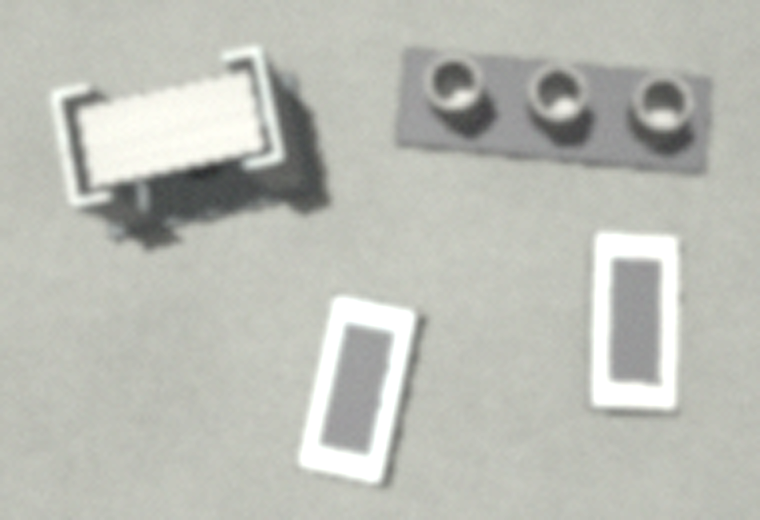

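View pics/t_rest.png

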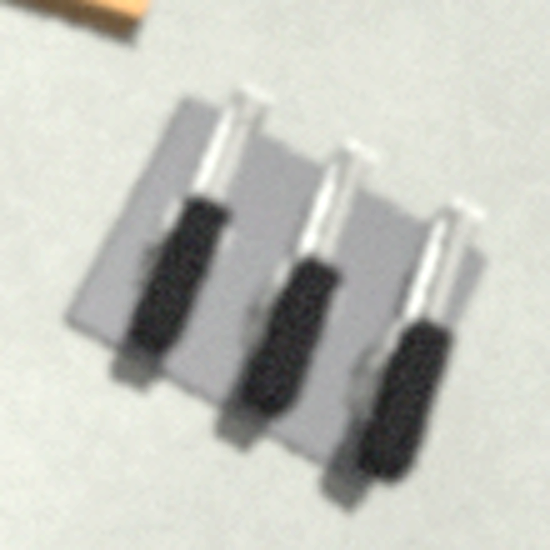

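```bash
cat > d.py <<'E'
from h import *
def drivers(W,seeds=((.552,-.272),(.519,-.328),(.485,-.383)),yaw=None):
    out=[]
    for s in seeds:
        P=W.reshape(-1,3); P=P[np.isfinite(P[:,0])]
        m=(P[:,2]>.07)&(P[:,2]<.125)&(np.hypot(P[:,0]-s[0],P[:,1]-s[1])<.06)
        m&=np.abs((P[:,:2]-s)@np.array([.505,.863]))<.02
        P=P[m]; c=np.median(P[:,:2],0); 
        q=P[:,:2]-P[:,:2].mean(0); u,sv,vt=np.linalg.svd(q,full_matrices=False); d=vt[0]*np.sign(vt[0][0])
        out.append((P,np.degrees(np.arctan2(d[1],d[0]))))
    yaw=np.radians(np.mean([o[1] for o in out]) if yaw is None else yaw); print('yaws',[round(o[1],1) for o in out])
    ex=np.array([np.cos(yaw),np.sin(yaw)]); ey=np.array([-ex[1],ex[0]])
    for P,_ in out:
        l=P[:,:2]@ey; lat=(np.percentile(l,3)+np.percentile(l,97))/2
        top=np.abs(l-lat)<.009
        a=P[top,:2]@ex; xr=-.0779+(.1219-P[top,2])/.4663
        o=np.median(a-xr); print('lat',round(lat,4),'w',round(np.ptp(np.percentile(l,[3,97])),4),'origin along',round(o,4), 'handle end', np.round(ex*(o-.083)+ey*lat,4), 'along min',round(a.min()-o,4))
drivers(np.load('/tmp/top0.npy')); drivers(np.load('/tmp/scene0.npy'))
E
python3 d.py
```

```text
yaws [np.float64(-31.0), np.float64(-30.6), np.float64(-30.5)]
lat 0.0483 w 0.0251 origin along 0.6709 handle end [ 0.5302 -0.2585] along min -0.086
lat -0.016 w 0.0245 origin along 0.669 handle end [ 0.4958 -0.3128] along min -0.0846
lat -0.0815 w 0.0233 origin along 0.6684 handle end [ 0.4619 -0.3689] along min -0.0853
yaws [np.float64(-31.8), np.float64(-31.5), np.float64(-31.8)]
lat 0.059 w 0.025 origin along 0.6713 handle end [ 0.5316 -0.2588] along min -0.082
lat -0.005 w 0.0261 origin along 0.671 handle end [ 0.4977 -0.3131] along min -0.0823
lat -0.0699 w 0.0253 origin along 0.6723 handle end [ 0.4648 -0.369 ] along min -0.0829
```

```bash
python3 -m creep '{"delta_pos":[[0,0,0],[0,0,0],[0,0,0],[0,0,0],[0,0,0],[0,0,0],[0,0,0],[0,0,0]],"angular":[[0,0,0.8],[0,0,0.8],[0,0,0.8],[0,0,0.8],[0,0,0.8],[0,0,0.8],[0,0,0.8],[0,0,0.8]]}'; python3 -c "
from h import *
p,r,o=tool();print(p,r.as_matrix().round(3),o['qpos'],o['time_s'])"
```

```text
time_s: 1.15
ee_pos: [0.1491, -0.6067, 0.2449]
eef_rot: [-0.0, 0.965, -0.262, -0.0]
force: [-0.3, -0.5, 0.2]
opening: 0.0858
[ 0.1490942  -0.60674353  0.24486499] [[ 0.863 -0.506 -0.   ]
 [-0.506 -0.863  0.001]
 [-0.001 -0.001 -1.   ]] [ 1.17951023  0.3838021   0.13724732  1.37526802 -0.05218457  1.38686348
 -0.78456404] 1.15
```

```bash
Z='{"delta_pos":[[0.29,-1,0],[0.29,-1,0],[0.29,-1,0],[0.29,-1,0],[0.29,-1,0],[0.29,-1,0],[0.29,-1,0],[0.29,-1,0]],"angular":[[0,0,0],[0,0,0],[0,0,0],[0,0,0],[0,0,0],[0,0,0],[0,0,0],[0,0,0]]}' ; python3 -m creep '{"delta_pos":[[0.29,-1,0],[0.29,-1,0],[0.29,-1,0],[0.29,-1,0],[0.29,-1,0],[0.29,-1,0],[0.29,-1,0],[0.29,-1,0]],"angular":[[0,0,0],[0,0,0],[0,0,0],[0,0,0],[0,0,0],[0,0,0],[0,0,0],[0,0,0]]}' 45; python3 -m creep '{"delta_pos":[[0.29,-1,0],[0.29,-1,0],[0.29,-1,0],[0.29,-1,0],[0.29,-1,0],[0.29,-1,0],[0.29,-1,0],[0.29,-1,0]],"angular":[[0,0,0],[0,0,0],[0,0,0],[0,0,0],[0,0,0],[0,0,0],[0,0,0],[0,0,0]]}'; cat >> h.py <<'E'
def st():
    p,r,o=tool();print('t',o['time_s'],'p',p.round(4),'\n',r.as_matrix().round(3),'\nq',o['qpos'].round(3),'f',np.round(o['force'],1),'op',round(o['opening'],4))
E
python3 -c "
from h import *
st()"
```

```text
time_s: 2.15
ee_pos: [0.2707, -0.4909, 0.2454]
eef_rot: [0.0, 0.966, -0.26, 0.0]
force: [-0.1, 0.8, 1.1]
opening: 0.0451
time_s: 3.15
ee_pos: [0.391, -0.3759, 0.2454]
eef_rot: [0.0, 0.966, -0.26, 0.0]
force: [-1.2, 0.4, -0.9]
opening: 0.0451
t 3.15 p [ 0.391  -0.3759  0.2454] 
 [[ 0.864 -0.503  0.   ]
 [-0.503 -0.864 -0.   ]
 [ 0.     0.    -1.   ]] 
q [ 0.759  0.207 -0.062  1.598  0.013  1.337 -1.402] f [-1.2  0.4 -0.9] op 0.0451
```

```bash
python3 -m creep '{"delta_pos":[[0,0,0],[0,0,0],[0,0,0],[0,0,0],[0,0,0],[0,0,0],[0,0,0],[0,0,0]],"angular":[[0,1,0],[0,1,0],[0,1,0],[0,1,0],[0,1,0],[0,1,0],[0,1,0],[0,1,0]]}' ;python3 -c "
from h import *
st()"
```

```text
time_s: 4.15
ee_pos: [0.3892, -0.3696, 0.245]
eef_rot: [0.102, 0.881, -0.234, 0.399]
force: [1.0, 1.4, 1.2]
opening: 0.045
t 4.15 p [ 0.3892 -0.3696  0.245 ] 
 [[ 0.572 -0.493  0.655]
 [-0.33  -0.87  -0.366]
 [ 0.75  -0.007 -0.661]] 
q [ 0.884 -0.254 -0.011  2.32  -0.828  0.374 -0.543] f [1.  1.4 1.2] op 0.045
```

```bash
cat >> h.py <<'E'
def mat(tilt,yaw):
    # tool x at yaw (world), tilted outward toward +x by tilt
    y=np.radians(yaw); base=np.array([[np.cos(y),np.sin(y),0],[np.sin(y),-np.cos(y),0],[0,0,-1.]])
    return (R.from_matrix(base)*R.from_rotvec([0,np.radians(tilt),0]))
L1,L2,H,D=.457,.461,.249,.344
def reach(p,r):
    w=p-D*r.apply([0,0,1]); dz=w[2]-H; rr=np.hypot(w[0],w[1]); d=np.hypot(rr,dz)
    q4=np.arccos(np.clip((d*d-L1**2-L2**2)/(2*L1*L2),-1,1)); q2=np.arctan2(rr,dz)-np.arctan2(L2*np.sin(q4),L1+L2*np.cos(q4))
    print('reach d %.3f (.362-.91) q2 %.2f q4 %.2f'%(d,q2,q4))
def plan(pt,rt=None):
    p,r,o=tool(); rt=r if rt is None else rt
    reach(np.array(pt),rt)
    rv=(r.inv()*rt).as_rotvec()/.12
    d=r.inv().apply(np.array(pt)-p)/.02; d2=rt.inv().apply(np.array(pt)-p)/.02
    print('rot units',rv.round(2),' shift units (tool now)',d.round(2),' (tool after rot)',d2.round(2))
E
python3 -c "
from h import *
plan([.486,-.383,.18],mat(50,-31))"
```

```text
reach d 0.390 (.362-.91) q2 0.03 q4 2.26
rot units [-0.2   0.2   0.09]  shift units (tool now) [ 0.55 -1.78  5.56]  (tool after rot) [ 0.4  -1.92  5.53]
```

```bash
python3 -m creep '{"delta_pos":[[0,0,0],[0.07,-0.32,0.92],[0.07,-0.32,0.92],[0.07,-0.32,0.92],[0.07,-0.32,0.92],[0.07,-0.32,0.92],[0.07,-0.32,0.92],[0,0,0]],"angular":[[-0.2,0.2,0.1],[0,0,0],[0,0,0],[0,0,0],[0,0,0],[0,0,0],[0,0,0],[0,0,0]]}' ;python3 -c "
from h import *
st();plan([.486,-.383,.18],mat(50,-31))
c,W,o=cloud('wrist'); cv2.imwrite('pics/w1.png',c['pixels'])"
```

```text
time_s: 5.15
ee_pos: [0.4868, -0.3882, 0.1861]
eef_rot: [0.113, 0.875, -0.242, 0.404]
force: [0.0, -0.3, 0.2]
opening: 0.0451
t 5.15 p [ 0.4868 -0.3882  0.1861] 
 [[ 0.557 -0.516  0.652]
 [-0.333 -0.857 -0.394]
 [ 0.761  0.002 -0.649]] 
q [ 1.063  0.037 -0.385  2.235 -1.434  0.094 -0.037] f [ 0.  -0.3  0.2] op 0.0451
reach d 0.390 (.362-.91) q2 0.03 q4 2.26
rot units [0.01 0.06 0.01]  shift units (tool now) [-0.34 -0.2   0.07]  (tool after rot) [-0.34 -0.2   0.07]
```

View pics/w1.png

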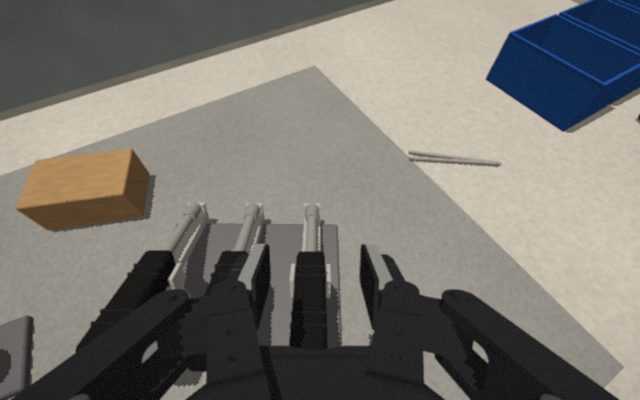

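```bash
cat >> h.py <<'E'
def ik0(p,r):
    w=p-D*r.apply([0,0,1]); dz=w[2]-H; rr=np.hypot(w[0],w[1]); d=np.hypot(rr,dz)
    c=(d*d-L1**2-L2**2)/(2*L1*L2)
    if abs(c)>1: return None
    q4=np.arccos(c); q2=np.arctan2(rr,dz)-np.arctan2(L2*np.sin(q4),L1+L2*np.cos(q4))
    az=np.arctan2(w[1],w[0]); a=q2+q4
    f=np.array([np.sin(a)*np.cos(az),np.sin(a)*np.sin(az),np.cos(a)])
    q6=np.arccos(np.clip(f@r.apply([0,0,1]),-1,1)) # bend magnitude
    return d,q2,q4,q6
E
python3 -c "
from h import *
for t in (20,25,30,35,40,45,50):
  r=mat(t,-31); g=np.array([.4824,-.3807,.1004])+.005*r.apply([0,0,1]); print(t,[np.round(x,2) for x in ik0(g,r)], [np.round(x,2) for x in ik0(g+[0,0,.08],r)])
print('ins')
for yaw in (-31,0,30,-60):
 for t in (-15,-20,-25,-30,-35):
  r=mat(t,yaw); 
  print(yaw,t,[[np.round(x,2) for x in (ik0(np.array([.631,-.046,z]),r) or [9])] for z in (.17,.26)])
"
```

```text
20 [np.float64(0.53), np.float64(0.28), np.float64(1.92), np.float64(0.6)] [np.float64(0.56), np.float64(0.18), np.float64(1.83), np.float64(0.78)]
25 [np.float64(0.5), np.float64(0.24), np.float64(1.99), np.float64(0.48)] [np.float64(0.53), np.float64(0.14), np.float64(1.91), np.float64(0.66)]
30 [np.float64(0.47), np.float64(0.22), np.float64(2.07), np.float64(0.35)] [np.float64(0.5), np.float64(0.1), np.float64(1.99), np.float64(0.54)]
35 [np.float64(0.44), np.float64(0.2), np.float64(2.14), np.float64(0.23)] [np.float64(0.47), np.float64(0.07), np.float64(2.06), np.float64(0.42)]
40 [np.float64(0.41), np.float64(0.19), np.float64(2.2), np.float64(0.14)] [np.float64(0.44), np.float64(0.05), np.float64(2.14), np.float64(0.3)]
45 [np.float64(0.39), np.float64(0.19), np.float64(2.27), np.float64(0.17)] [np.float64(0.41), np.float64(0.04), np.float64(2.2), np.float64(0.19)]
50 [np.float64(0.37), np.float64(0.21), np.float64(2.32), np.float64(0.3)] [np.float64(0.39), np.float64(0.03), np.float64(2.27), np.float64(0.17)]
ins
-31 -15 [[np.float64(0.76), np.float64(0.63), np.float64(1.2),
[... 2347 characters left out ...]
)], [np.float64(0.77), np.float64(0.52), np.float64(1.16), np.float64(1.63)]]
-60 -20 [[np.float64(0.75), np.float64(0.61), np.float64(1.24), np.float64(1.53)], [np.float64(0.78), np.float64(0.57), np.float64(1.11), np.float64(1.7)]]
-60 -25 [[np.float64(0.76), np.float64(0.66), np.float64(1.19), np.float64(1.6)], [np.float64(0.79), np.float64(0.62), np.float64(1.06), np.float64(1.77)]]
-60 -30 [[np.float64(0.77), np.float64(0.72), np.float64(1.13), np.float64(1.68)], [np.float64(0.8), np.float64(0.67), np.float64(1.0), np.float64(1.84)]]
-60 -35 [[np.float64(0.79), np.float64(0.77), np.float64(1.08), np.float64(1.75)], [np.float64(0.82), np.float64(0.72), np.float64(0.95), np.float64(1.9)]]
```

```bash
python3 -m creep '{"delta_pos":[[0,0,0],[0,0,0],[0,0,0],[0,0,0]],"angular":[[0,-0.6,0],[0,-0.6,0],[0,-0.6,0],[0,-0.4,0]]}' ;python3 -c "
from h import *
st();r=mat(35,-31);g=np.array([.4824,-.3807,.1004])+.005*r.apply([0,0,1]);print(g);plan(g+[0,0,.05],r);plan(g,r)"
```

```text
time_s: 5.7
ee_pos: [0.494, -0.3816, 0.19]
eef_rot: [0.083, 0.901, -0.243, 0.348]
force: [0.6, 1.1, 0.1]
opening: 0.0448
t 5.7 p [ 0.494  -0.3816  0.19  ] 
 [[ 0.639 -0.496  0.588]
 [-0.38  -0.868 -0.319]
 [ 0.668 -0.02  -0.744]] 
q [ 0.857  0.043 -0.189  2.128 -0.416  0.269 -1.065] f [0.6 1.1 0.1] op 0.0448
[ 0.48485825 -0.38217707  0.09630424]
reach d 0.459 (.362-.91) q2 0.11 q4 2.10
rot units [-0.24 -1.01  0.04]  shift units (tool now) [-1.74  0.29  1.36]  (tool after rot) [-1.56  0.26  1.57]
reach d 0.442 (.362-.91) q2 0.20 q4 2.14
rot units [-0.24 -1.01  0.04]  shift units (tool now) [-3.41  0.34  3.22]  (tool after rot) [-3.    0.26  3.62]
```

```bash
python3 -m creep '{"delta_pos":[[0,0,0],[0,0,0],[-0.7,0.1,0.7],[-0.7,0.1,0.7],[0,0,0],[0,0,0]],"angular":[[-0.1,-0.5,0],[-0.1,-0.5,0],[0,0,0],[0,0,0],[0,0,0],[0,0,0]]}' ;python3 -c "
from h import *
st();r=mat(35,-31);g=np.array([.4824,-.3807,.1004])+.005*r.apply([0,0,1]);print(g);plan(g+[0,0,.05],r);plan(g,r)
c,W,o=cloud('wrist'); cv2.imwrite('pics/w2.png',c['pixels'])"
```

```text
time_s: 6.45
ee_pos: [0.4875, -0.3817, 0.1518]
eef_rot: [0.079, 0.92, -0.251, 0.292]
force: [0.4, 0.6, 0.9]
opening: 0.0453
t 6.45 p [ 0.4875 -0.3817  0.1518] 
 [[ 0.704 -0.507  0.498]
 [-0.415 -0.862 -0.292]
 [ 0.577 -0.001 -0.817]] 
q [ 0.802  0.112 -0.158  2.087 -0.155  0.337 -1.323] f [0.4 0.6 0.9] op 0.0453
[ 0.48485825 -0.38217707  0.09630424]
reach d 0.459 (.362-.91) q2 0.11 q4 2.10
rot units [-0.05 -0.03  0.06]  shift units (tool now) [-0.24  0.09  0.17]  (tool after rot) [-0.24  0.09  0.17]
reach d 0.442 (.362-.91) q2 0.20 q4 2.14
rot units [-0.05 -0.03  0.06]  shift units (tool now) [-1.68  0.09  2.21]  (tool after rot) [-1.67  0.09  2.21]
```

View pics/w2.png

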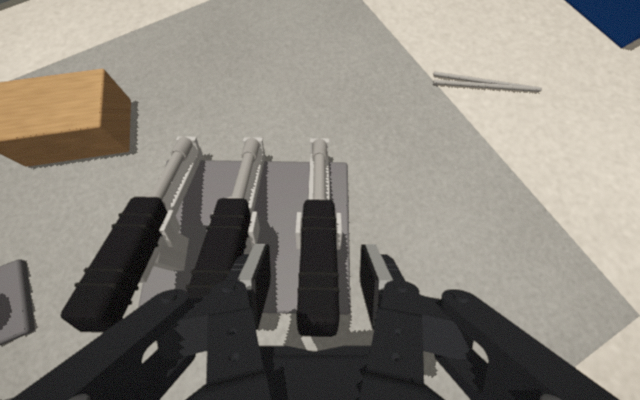

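```bash
python3 -m creep '{"delta_pos":[[-0.42,0.02,0.55],[-0.42,0.02,0.55],[-0.42,0.02,0.55],[-0.42,0.02,0.55],[0,0,0]],"angular":[[0,0,0],[0,0,0],[0,0,0],[0,0,0],[0,0,0]]}' ;python3 -m creep '{"delta_pos":[[0,0,0],[0,0,0],[0,0,0],[0,0,0]],"angular":[[0,0,0],[0,0,0],[0,0,0],[0,0,0]]}' 0 60; python3 -c "
from h import *
st();
c,W,o=cloud('wrist'); cv2.imwrite('pics/w3.png',c['pixels'])"
```

```text
time_s: 7.12
ee_pos: [0.484, -0.3808, 0.0931]
eef_rot: [0.078, 0.92, -0.251, 0.29]
force: [-0.7, 0.3, -0.1]
opening: 0.0448
time_s: 7.62
ee_pos: [0.4851, -0.3817, 0.0957]
eef_rot: [0.079, 0.92, -0.25, 0.292]
force: [-0.3, 0.6, 1.3]
opening: 0.0234
t 7.625 p [ 0.4851 -0.3817  0.0957] 
 [[ 0.704 -0.506  0.497]
 [-0.414 -0.862 -0.292]
 [ 0.577 -0.001 -0.817]] 
q [ 0.823  0.202 -0.181  2.138 -0.188  0.197 -1.273] f [-0.3  0.6  1.3] op 0.0234
```

View pics/w3.png

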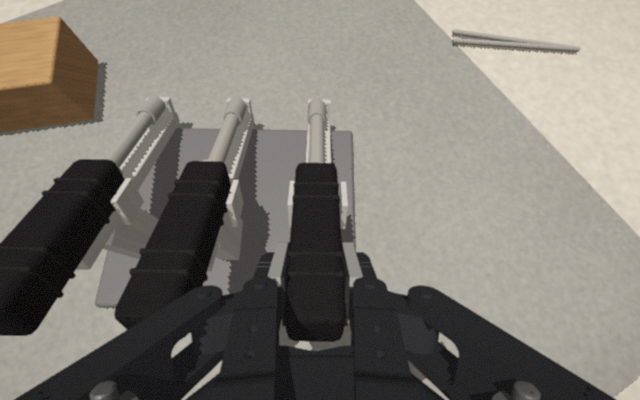

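```bash
python3 -m creep '{"delta_pos":[[0.58,0,-0.82],[0.58,0,-0.82],[0.58,0,-0.82],[0.58,0,-0.82],[0.58,0,-0.82],[0.58,0,-0.82],[0.58,0,-0.82],[0.58,0,-0.82]],"angular":[[0,0,0],[0,0,0],[0,0,0],[0,0,0],[0,0,0],[0,0,0],[0,0,0],[0,0,0]]}' ;python3 -m creep '{"delta_pos":[[0.58,0,-0.82],[0.58,0,-0.82],[0,0,0],[0,0,0],[0,0,0],[0,0,0],[0,0,0],[0,0,0]],"angular":[[0,0,0],[0,-0.7,0],[0,-1,0],[0,-1,0],[0,-1,0],[0,-1,0],[0,-1,0],[0,-1,0]]}';  python3 -c "
from h import *
st();
c,W,o=cloud('wrist'); cv2.imwrite('pics/w4.png',c['pixels'])
c,W,o=cloud('scene'); cv2.imwrite('pics/s4.png',c['pixels'])"
```

```text
time_s: 8.68
ee_pos: [0.4847, -0.3813, 0.2561]
eef_rot: [0.079, 0.92, -0.25, 0.291]
force: [0.6, -0.6, -1.7]
opening: 0.0231
time_s: 9.68
ee_pos: [0.4852, -0.3819, 0.2963]
eef_rot: [-0.026, 0.96, -0.261, -0.093]
force: [-0.3, -1.2, -2.1]
opening: 0.0233
t 9.675 p [ 0.4852 -0.3819  0.2963] 
 [[ 0.846 -0.506 -0.166]
 [-0.497 -0.862  0.098]
 [-0.192 -0.001 -0.981]] 
q [ 0.691  0.513 -0.139  1.089  0.075  1.737 -1.534] f [-0.3 -1.2 -2.1] op 0.0233
```

View pics/w4.png

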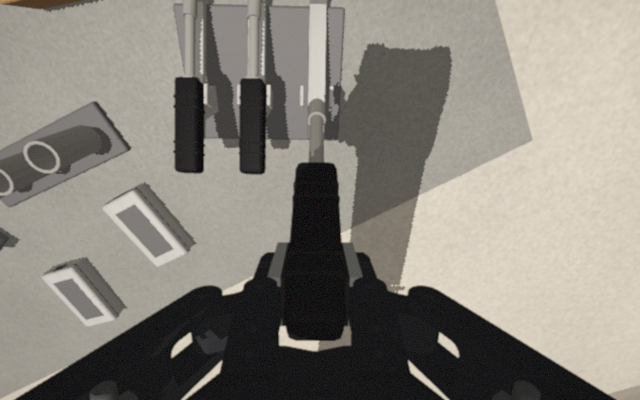

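View pics/s4.png

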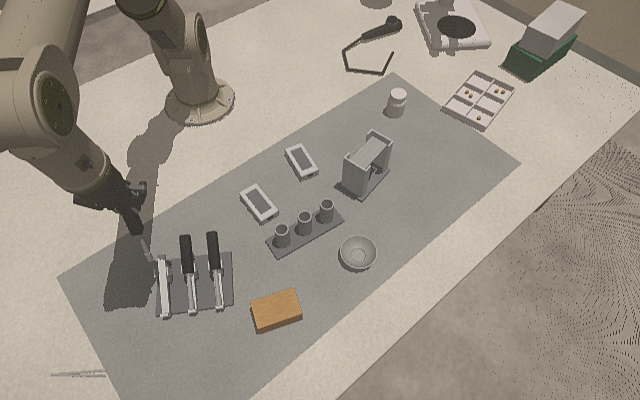

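```bash
cat >> h.py <<'E'
def tipest(lim=.2):
    c,W,o=cloud('wrist'); p,r,_=tool()
    T=r.inv().apply(W.reshape(-1,3)-p).reshape(W.shape)   # tool frame points
    m=(np.abs(T[...,1])<.02)&(T[...,2]>.03)&(T[...,2]<lim)&(T[...,0]>-.03)&(T[...,0]<.13)
    P=T[m]; 
    zs=np.arange(.03,lim,.012)
    for a in zs:
        s=P[(P[:,2]>=a)&(P[:,2]<a+.012)]
        if len(s)>4: print('z %.3f n %d x %.4f y %.4f'%(a+.006,len(s),np.median(s[:,0]),np.median(s[:,1])))
    return c
E
python3 -c "
from h import *
tipest()
r=mat(-28,-60); p=np.array([.64,.023,.3]);print(ik0(p,r));plan(p,r)"
```

```text
z 0.036 n 735 x 0.0373 y -0.0008
z 0.048 n 359 x 0.0429 y -0.0013
z 0.060 n 70 x 0.0448 y -0.0006
z 0.072 n 185 x 0.0489 y -0.0006
z 0.084 n 170 x 0.0556 y -0.0006
z 0.096 n 151 x 0.0623 y 0.0001
z 0.108 n 224 x 0.0699 y -0.0005
z 0.120 n 151 x 0.0776 y 0.0003
z 0.132 n 21 x 0.0815 y 0.0011
(np.float64(0.8117709607286383), np.float64(0.6304013675354858), np.float64(0.9716940079977323), np.float64(1.8431564715968858))
reach d 0.812 (.362-.91) q2 0.63 q4 0.97
rot units [ 1.43 -2.41  4.08]  shift units (tool now) [ -3.58 -21.36   0.4 ]  (tool after rot) [-12.23 -16.79   6.13]
```

```bash
python3 -m creep '{"delta_pos":[[0,0,0],[0,0,0],[0,0,0],[0,0,0],[0,0,0]],"angular":[[0.29,-0.48,0.82],[0.29,-0.48,0.82],[0.29,-0.48,0.82],[0.29,-0.48,0.82],[0.29,-0.48,0.82]]}' ;python3 -m creep '{"delta_pos":[[-0.72,-0.99,0.36],[-0.72,-0.99,0.36],[-0.72,-0.99,0.36],[-0.72,-0.99,0.36],[-0.72,-0.99,0.36],[-0.72,-0.99,0.36],[-0.72,-0.99,0.36],[-0.72,-0.99,0.36]],"angular":[[0,0,0],[0,0,0],[0,0,0],[0,0,0],[0,0,0],[0,0,0],[0,0,0],[0,0,0]]}';  python3 -c "
from h import *
st();plan(np.array([.64,.023,.3]),mat(-28,-60))
"
```

```text
time_s: 10.45
ee_pos: [0.4852, -0.3819, 0.2974]
eef_rot: [-0.122, 0.839, -0.488, -0.206]
force: [0.4, -0.6, -1.0]
opening: 0.0232
time_s: 11.45
ee_pos: [0.5593, -0.1897, 0.2992]
eef_rot: [-0.121, 0.84, -0.487, -0.208]
force: [-0.4, -0.4, -1.1]
opening: 0.0233
t 11.45 p [ 0.5593 -0.1897  0.2992] 
 [[ 0.44  -0.868 -0.231]
 [-0.767 -0.497  0.406]
 [-0.467 -0.002 -0.884]] 
q [ 0.502  0.605 -0.128  1.014 -0.235  1.905 -2.274] f [-0.4 -0.4 -1.1] op 0.0233
reach d 0.812 (.362-.91) q2 0.63 q4 0.97
rot units [-0.03 -0.03 -0.02]  shift units (tool now) [-6.4  -8.79  3.35]  (tool after rot) [-6.37 -8.81  3.34]
```

```bash
python3 -m creep '{"delta_pos":[[-0.71,-0.98,0.37],[-0.71,-0.98,0.37],[-0.71,-0.98,0.37],[-0.71,-0.98,0.37],[-0.71,-0.98,0.37],[-0.71,-0.98,0.37],[-0.71,-0.98,0.37],[-0.71,-0.98,0.37]],"angular":[[0,0,0],[0,0,0],[0,0,0],[0,0,0],[0,0,0],[0,0,0],[0,0,0],[0,0,0]]}';  python3 -m creep '{"delta_pos":[[-0.71,-0.98,0.37],[0,0,0],[0,0,0]],"angular":[[0,0,0],[0,0,0],[0,0,0]]}';python3 -c "
from h import *
st()
c=tipest();cv2.imwrite('pics/w5.png',c['pixels'])
"
```

```text
time_s: 12.45
ee_pos: [0.6316, -0.0007, 0.3002]
eef_rot: [-0.121, 0.84, -0.487, -0.208]
force: [0.3, -0.5, -1.6]
opening: 0.0233
time_s: 12.82
ee_pos: [0.6402, 0.0211, 0.3002]
eef_rot: [-0.121, 0.84, -0.487, -0.207]
force: [-0.2, -1.3, -2.5]
opening: 0.0234
t 12.825 p [0.6402 0.0211 0.3002] 
 [[ 0.44  -0.868 -0.231]
 [-0.768 -0.497  0.405]
 [-0.466 -0.001 -0.885]] 
q [ 0.221  0.637 -0.195  0.966 -0.298  1.807 -2.606] f [-0.2 -1.3 -2.5] op 0.0234
z 0.036 n 722 x 0.0367 y -0.0009
z 0.048 n 307 x 0.0420 y -0.0014
z 0.060 n 86 x 0.0439 y -0.0008
z 0.072 n 185 x 0.0486 y -0.0007
z 0.084 n 173 x 0.0553 y -0.0007
z 0.096 n 144 x 0.0625 y -0.0003
z 0.108 n 224 x 0.0694 y 0.0001
z 0.120 n 154 x 0.0776 y -0.0002
z 0.180 n 138 x 0.1118 y -0.0022
z 0.192 n 402 x 0.1060 y -0.0012
z 0.204 n 77 x 0.0897 y -0.0080
```

View pics/w5.png

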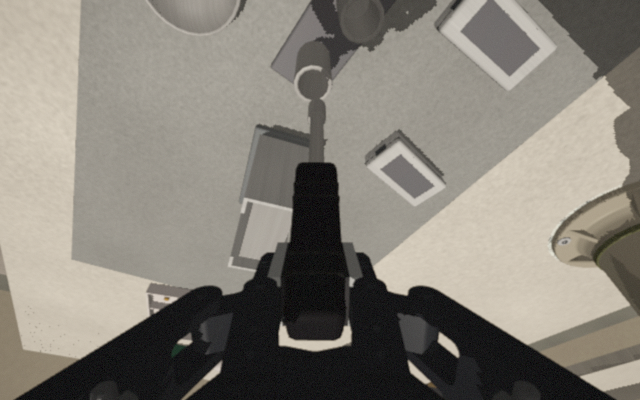

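```bash
cat >> h.py <<'E'
def rim(c0,lim=.03):
    c,W,o=cloud('wrist'); P=W.reshape(-1,3)
    m=(P[:,2]>.079)&(P[:,2]<.092)&(np.hypot(P[:,0]-c0[0],P[:,1]-c0[1])<lim); P=P[m]
    e=cv2.fitEllipse((P[:,:2]*1000).astype(np.float32)); (x,y),rr=cv2.minEnclosingCircle((P[:,:2]*1000).astype(np.float32))
    print('rim n',m.sum(),'ell',np.round(e[0],1),np.round(e[1],1),'circ',round(x,1),round(y,1),round(rr,1))
E
python3 -c "
from h import *
rim((.64,.023))"
```

```text
rim n 527 ell [642.7  23.9] [33.5 33.9] circ 642.3 24.6 19.0
```

```bash
python3 -m creep '{"delta_pos":[[-0.43,-0.16,0.23],[0,0,0],[0.44,0,0.83],[0.44,0,0.83],[0.44,0,0.83],[0,0,0],[0,0,0]],"angular":[[0,0,0],[0,0,0],[0,0,0],[0,0,0],[0,0,0],[0,0,0],[0,0,0]]}';  python3 -c "
from h import *
st()
c=tipest();cv2.imwrite('pics/w6.png',c['pixels']);rim((.642,.024))
"
```

```text
time_s: 13.8
ee_pos: [0.6383, 0.0314, 0.2442]
eef_rot: [-0.122, 0.84, -0.487, -0.207]
force: [0.7, 0.4, -1.2]
opening: 0.0233
t 13.8 p [0.6383 0.0314 0.2442] 
 [[ 0.44  -0.868 -0.23 ]
 [-0.767 -0.497  0.406]
 [-0.467 -0.002 -0.884]] 
q [ 0.218  0.642 -0.199  1.082 -0.291  1.69  -2.576] f [ 0.7  0.4 -1.2] op 0.0233
z 0.036 n 728 x 0.0372 y -0.0003
z 0.048 n 308 x 0.0425 y -0.0006
z 0.060 n 86 x 0.0444 y -0.0002
z 0.072 n 185 x 0.0490 y -0.0001
z 0.084 n 170 x 0.0558 y -0.0001
z 0.096 n 143 x 0.0626 y 0.0007
z 0.108 n 227 x 0.0699 y 0.0001
z 0.120 n 150 x 0.0780 y 0.0005
z 0.132 n 502 x 0.0941 y 0.0001
z 0.144 n 529 x 0.0822 y 0.0002
z 0.156 n 361 x 0.1056 y 0.0011
z 0.168 n 317 x 0.1110 y -0.0006
z 0.180 n 342 x 0.1132 y 0.0005
z 0.192 n 312 x 0.1235 y 0.0005
z 0.204 n 62 x 0.1250 y -0.0088
rim n 677 ell [642.7  24.1] [33.8 34.1] circ 642.4 24.7 19.0
```

View pics/w6.png

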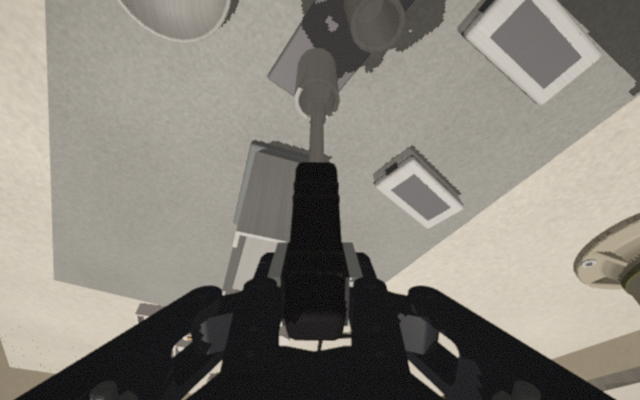

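Tip sits over the cup mouth (318,95). Continuing down.

```bash
python3 -m creep '{"delta_pos":[[0.35,0,0.66],[0.35,0,0.66],[0.35,0,0.66],[0.35,0,0.66],[0.35,0,0.66],[0,0,0]],"angular":[[0,0,0],[0,0,0],[0,0,0],[0,0,0],[0,0,0],[0,0,0]]}';  python3 -c "
from h import *
st()
c,W,o=cloud('wrist');cv2.imwrite('pics/w7.png',c['pixels'])
"
```

```text
time_s: 14.65
ee_pos: [0.6378, 0.0314, 0.1677]
eef_rot: [-0.121, 0.84, -0.487, -0.209]
force: [-0.3, -0.1, -1.2]
opening: 0.0231
t 14.65 p [0.6378 0.0314 0.1677] 
 [[ 0.439 -0.868 -0.233]
 [-0.767 -0.497  0.406]
 [-0.468  0.    -0.884]] 
q [ 0.223  0.684 -0.198  1.185 -0.28   1.557 -2.527] f [-0.3 -0.1 -1.2] op 0.0231
```

View pics/w7.png

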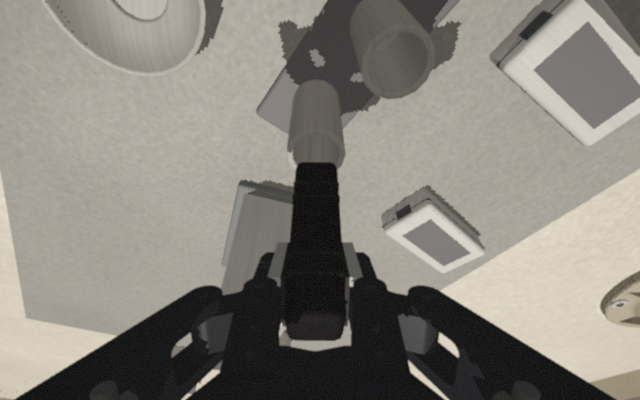

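```bash
python3 -m creep '{"delta_pos":[[0,0,0],[0,0,0],[0,0,0],[0,0,0],[0,0,-0.8],[0,0,-1],[0,0,-1],[0,0,-1]],"angular":[[0,0,0],[0,0,0],[0,0,0],[0,0,0],[0,0,0],[0,0,0],[0,0,0],[0,0,0]]}' 60;  python3 -m creep '{"delta_pos":[[0,0,-1],[0,0,-1],[0,0,0]],"angular":[[0,0,0],[0,0,0],[0,0,0]]}'; python3 -c "
from h import *
st()
c,W,o=cloud('wrist');cv2.imwrite('pics/w8.png',c['pixels'])
c,W,o=cloud('scene');cv2.imwrite('pics/s8.png',c['pixels'])
"
```

```text
time_s: 15.7
ee_pos: [0.6564, -0.0005, 0.2382]
eef_rot: [-0.122, 0.84, -0.487, -0.207]
force: [-0.1, 0.2, 0.5]
opening: 0.0601
time_s: 16.08
ee_pos: [0.6661, -0.017, 0.2739]
eef_rot: [-0.122, 0.84, -0.487, -0.206]
force: [-0.1, -0.2, -0.3]
opening: 0.0602
t 16.075 p [ 0.6661 -0.017   0.2739] 
 [[ 0.441 -0.869 -0.226]
 [-0.768 -0.495  0.405]
 [-0.464 -0.005 -0.886]] 
q [ 0.25   0.723 -0.178  0.882 -0.283  1.821 -2.556] f [-0.1 -0.2 -0.3] op 0.0602
```

View pics/s8.png

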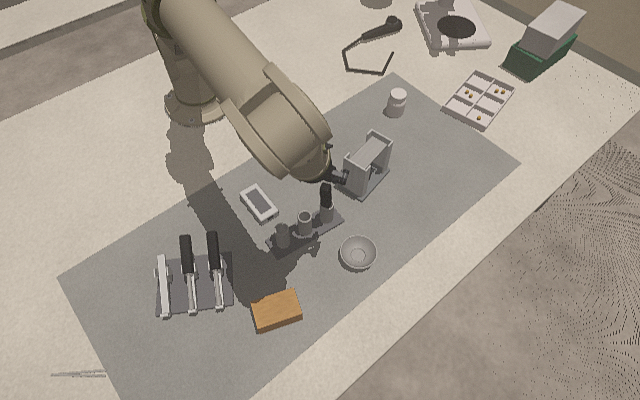

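```bash
python3 -c "
from h import *
plan([.5186,-.3262,.26])
p,r,o=tool(); print(((r.inv()*mat(35,-31)).as_rotvec()/.12).round(2))"
```

```text
reach d 0.821 (.362-.91) q2 0.71 q4 0.93
rot units [0. 0. 0.]  shift units (tool now) [ 8.95 14.07 -4.09]  (tool after rot) [ 8.95 14.07 -4.09]
[ 0.26  8.92 -4.46]
```

```bash
python3 -m creep '{"delta_pos":[[0.6,0.94,-0.27],[0.6,0.94,-0.27],[0.6,0.94,-0.27],[0.6,0.94,-0.27],[0.6,0.94,-0.27],[0.6,0.94,-0.27],[0.6,0.94,-0.27],[0.6,0.94,-0.27]],"angular":[[0,0,0],[0,0,0],[0,0,0],[0,0,0],[0,0,0],[0,0,0],[0,0,0],[0,0,0]]}' 45;  python3 -m creep '{"delta_pos":[[0.6,0.94,-0.27],[0.6,0.94,-0.27],[0.6,0.94,-0.27],[0.6,0.94,-0.27],[0.6,0.94,-0.27],[0.6,0.94,-0.27],[0.6,0.94,-0.27],[0,0,0]],"angular":[[0,0,0],[0,0,0],[0,0,0],[0,0,0],[0,0,0],[0,0,0],[0,0,0],[0.03,0.9,-0.45]]}';python3 -m creep '{"delta_pos":[[0,0,0],[0,0,0],[0,0,0],[0,0,0],[0,0,0],[0,0,0],[0,0,0],[0,0,0]],"angular":[[0.03,0.9,-0.45],[0.03,0.9,-0.45],[0.03,0.9,-0.45],[0.03,0.9,-0.45],[0.03,0.9,-0.45],[0.03,0.9,-0.45],[0.03,0.9,-0.45],[0.03,0.9,-0.45]]}'; python3 -c "
from h import *
st();plan([.5186,-.3262,.15],mat(35,-31))
"
```

```text
time_s: 17.18
ee_pos: [0.5862, -0.183, 0.2649]
eef_rot: [-0.121, 0.84, -0.487, -0.208]
force: [0.0, -0.7, -0.2]
opening: 0.0448
time_s: 18.18
ee_pos: [0.5163, -0.3309, 0.2548]
eef_rot: [-0.101, 0.861, -0.472, -0.16]
force: [0.3, -0.6, 0.8]
opening: 0.045
time_s: 19.18
ee_pos: [0.5181, -0.3273, 0.2597]
eef_rot: [0.061, 0.925, -0.281, 0.248]
force: [0.9, -0.0, -0.8]
opening: 0.0449
t 19.175 p [ 0.5181 -0.3273  0.2597] 
 [[ 0.719 -0.55   0.425]
 [-0.489 -0.835 -0.253]
 [ 0.494 -0.026 -0.869]] 
q [ 0.661  0.015 -0.161  1.881  0.03   0.729 -1.676] f [ 0.9 -0.  -0.8] op 0.0449
reach d 0.454 (.362-.91) q2 0.09 q4 2.11
rot units [ 0.    0.78 -0.4 ]  shift units (tool now) [-2.72  0.08  4.77]  (tool after rot) [-3.15 -0.06  4.49]
```

```bash
python3 -m creep '{"delta_pos":[[0,0,0],[-0.63,0,0.9],[-0.63,0,0.9],[-0.63,0,0.9],[-0.63,0,0.9],[-0.63,0,0.9],[0,0,0],[0,0,0]],"angular":[[0,0.78,-0.4],[0,0,0],[0,0,0],[0,0,0],[0,0,0],[0,0,0],[0,0,0],[0,0,0]]}';python3 -c "
from h import *
st();plan([.5186,-.3262,.0963],mat(35,-31))
c,W,o=cloud('wrist');cv2.imwrite('pics/w9.png',c['pixels'])
"
```

```text
time_s: 20.18
ee_pos: [0.5184, -0.327, 0.1502]
eef_rot: [0.08, 0.919, -0.256, 0.288]
force: [0.2, -0.2, 0.6]
opening: 0.0451
t 20.175 p [ 0.5184 -0.327   0.1502] 
 [[ 0.702 -0.517  0.489]
 [-0.425 -0.856 -0.294]
 [ 0.571 -0.002 -0.821]] 
q [ 0.651  0.098 -0.161  2.102  0.127  0.337 -1.727] f [ 0.2 -0.2  0.6] op 0.0451
reach d 0.435 (.362-.91) q2 0.18 q4 2.15
rot units [-0.    0.03 -0.02]  shift units (tool now) [-1.55 -0.04  2.21]  (tool after rot) [-1.55 -0.04  2.2 ]
```

View pics/w9.png

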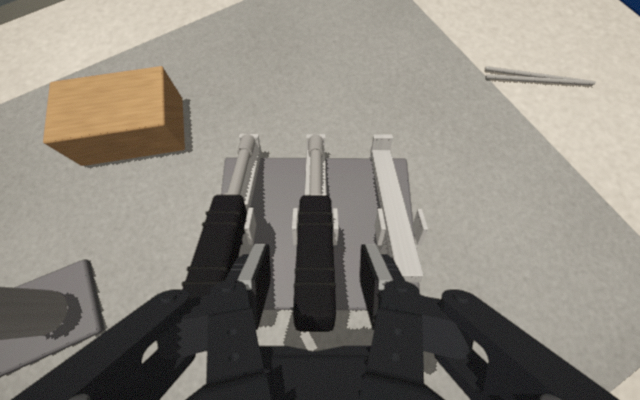

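```bash
python3 -m creep '{"delta_pos":[[-0.39,-0.01,0.55],[-0.39,-0.01,0.55],[-0.39,-0.01,0.55],[-0.39,-0.01,0.55],[0,0,0]],"angular":[[0,0,0],[0,0,0],[0,0,0],[0,0,0],[0,0,0]]}';python3 -m creep '{"delta_pos":[[0,0,0],[0,0,0],[0,0,0],[0,0,0]],"angular":[[0,0,0],[0,0,0],[0,0,0],[0,0,0]]}' 0 60; python3 -c "
from h import *
st()
c,W,o=cloud('wrist');cv2.imwrite('pics/w10.png',c['pixels'])
"
```

```text
time_s: 20.85
ee_pos: [0.5171, -0.3247, 0.0931]
eef_rot: [0.079, 0.92, -0.256, 0.286]
force: [0.1, -0.8, 0.0]
opening: 0.0448
time_s: 21.35
ee_pos: [0.5182, -0.3255, 0.0956]
eef_rot: [0.079, 0.919, -0.256, 0.288]
force: [0.6, 0.0, 0.6]
opening: 0.0231
t 21.35 p [ 0.5182 -0.3255  0.0956] 
 [[ 0.703 -0.517  0.489]
 [-0.425 -0.856 -0.293]
 [ 0.57  -0.002 -0.821]] 
q [ 0.596  0.185 -0.11   2.154  0.235  0.202 -1.836] f [0.6 0.  0.6] op 0.0231
```

View pics/w10.png

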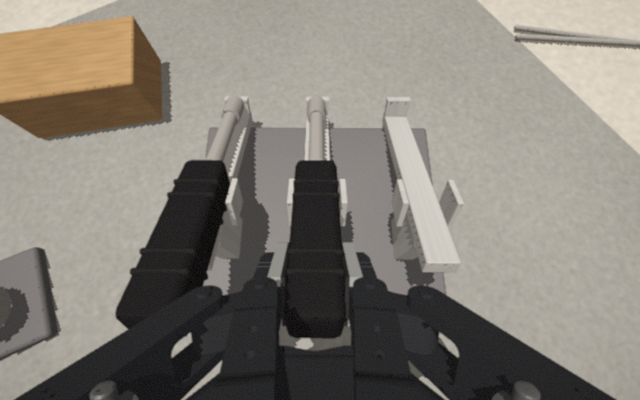

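```bash
python3 -m creep '{"delta_pos":[[0.58,0,-0.82],[0.58,0,-0.82],[0.58,0,-0.82],[0.58,0,-0.82],[0.58,0,-0.82],[0.58,0,-0.82],[0.58,0,-0.82],[0.58,0,-0.82]],"angular":[[0,0,0],[0,0,0],[0,0,0],[0,0,0],[0,0,0],[0,0,0],[0,0,0],[0,0,0]]}' ;python3 -m creep '{"delta_pos":[[0.58,0,-0.82],[0.58,0,-0.82],[0,0,0],[0,0,0],[0,0,0],[0,0,0],[0,0,0],[0,0,0]],"angular":[[0,0,0],[0,-0.7,0],[0,-1,0],[0,-1,0],[0,-1,0],[0,-1,0],[0,-1,0],[0,-1,0]]}'; python3 -m creep '{"delta_pos":[[0,0,0],[0,0,0],[0,0,0],[0,0,0],[0,0,0],[0,0,0]],"angular":[[0.29,-0.48,0.82],[0.29,-0.48,0.82],[0.29,-0.48,0.82],[0.29,-0.48,0.82],[0.29,-0.48,0.82],[0,0,0]]}' ;  python3 -c "
from h import *
st();tipest()
tip=np.array([.0775,0,.129]); r=mat(-28,-60); print(r.apply(tip)); plan(np.array([.6335,-.0455,.15])-r.apply(tip),r)
"
```

```text
time_s: 22.4
ee_pos: [0.5186, -0.3262, 0.2561]
eef_rot: [0.079, 0.919, -0.256, 0.287]
force: [0.4, 0.1, -1.2]
opening: 0.0237
time_s: 23.4
ee_pos: [0.5194, -0.3268, 0.2961]
eef_rot: [-0.028, 0.958, -0.267, -0.096]
force: [0.5, -0.2, -1.5]
opening: 0.0236
time_s: 24.15
ee_pos: [0.5188, -0.328, 0.2942]
eef_rot: [-0.123, 0.835, -0.493, -0.211]
force: [-0.2, -0.8, -2.1]
opening: 0.0234
t 24.15 p [ 0.5188 -0.328   0.2942] 
 [[ 0.425 -0.875 -0.232]
 [-0.771 -0.485  0.414]
 [-0.474  0.003 -0.88 ]] 
q [ 0.663  0.721 -0.084  0.841 -0.181  2.02  -2.092] f [-0.2 -0.8 -2.1] op 0.0234
z 0.036 n 743 x 0.0386 y -0.0003
z 0.048 n 337 x 0.0443 y -0.0003
z 0.060 n 81 x 0.0464 y 0.0004
z 0.072 n 193 x 0.0508 y -0.0002
z 0.084 n 168 x 0.0576 y 0.0005
z 0.096 n 146 x 0.0649 y 0.0002
z 0.108 n 227 x 0.0725 y 0.0006
z 0.120 n 154 x 0.0803 y 0.0007
z 0.132 n 6 x 0.0824 y 0.0007
z 0.180 n 536 x 0.1167 y -0.0091
z 0.192 n 104 x 0.1111 y -0.0123
[ 0.0039333  -0.00681268 -0.15028429]
reach d 0.814 (.362-.91) q2 0.64 q4 0.96
rot units [-0.05  0.03 -0.11]  shift units (tool now) [ -8.87 -11.85   4.44]  (tool after rot) [ -8.72 -12.     4.34]
```

```bash
python3 -m creep '{"delta_pos":[[-0.68,-0.91,0.34],[-0.68,-0.91,0.34],[-0.68,-0.91,0.34],[-0.68,-0.91,0.34],[-0.68,-0.91,0.34],[-0.68,-0.91,0.34],[-0.68,-0.91,0.34],[-0.68,-0.91,0.34]],"angular":[[0,0,0],[0,0,0],[0,0,0],[0,0,0],[0,0,0],[0,0,0],[0,0,0],[0,0,0]]}';  python3 -m creep '{"delta_pos":[[-0.68,-0.91,0.34],[-0.68,-0.91,0.34],[-0.68,-0.91,0.34],[-0.68,-0.91,0.34],[-0.68,-0.91,0.34],[0,0,0],[0,0,0],[0,0,0]],"angular":[[0,0,0],[0,0,0],[0,0,0],[0,0,0],[0,0,0],[0,0,0],[0,0,0],[0,0,0]]}';python3 -c "
from h import *
st();p,r,o=tool()
c=tipest();cv2.imwrite('pics/w11.png',c['pixels']); rim((.6335,-.0455),.025)
print('tip',p+r.apply([.0785,0.0005,.129]))
"
```

```text
time_s: 25.2
ee_pos: [0.588, -0.1482, 0.2994]
eef_rot: [-0.123, 0.836, -0.492, -0.21]
force: [0.6, 0.7, -0.6]
opening: 0.0234
time_s: 26.2
ee_pos: [0.63, -0.0401, 0.3014]
eef_rot: [-0.123, 0.836, -0.493, -0.21]
force: [0.2, 0.0, -2.6]
opening: 0.0236
t 26.2 p [ 0.63   -0.0401  0.3014] 
 [[ 0.427 -0.875 -0.23 ]
 [-0.771 -0.485  0.413]
 [-0.472  0.001 -0.881]] 
q [ 0.3    0.644 -0.178  0.954 -0.291  1.848 -2.534] f [ 0.2  0.  -2.6] op 0.0236
z 0.036 n 731 x 0.0384 y -0.0011
z 0.048 n 309 x 0.0439 y -0.0011
z 0.060 n 82 x 0.0461 y -0.0008
z 0.072 n 193 x 0.0505 y -0.0004
z 0.084 n 168 x 0.0575 y -0.0004
z 0.096 n 146 x 0.0645 y -0.0003
z 0.108 n 235 x 0.0720 y -0.0003
z 0.120 n 142 x 0.0801 y -0.0002
z 0.132 n 5 x 0.0827 y -0.0010
z 0.180 n 291 x 0.1203 y -0.0018
z 0.192 n 427 x 0.1033 y -0.0018
z 0.204 n 49 x 0.0996 y -0.0008
rim n 609 ell [634.1 -45.4] [33.9 33.9] circ 634.0 -44.5 19.2
tip [ 0.6334033  -0.04766026  0.15065483]
```

View pics/w11.png

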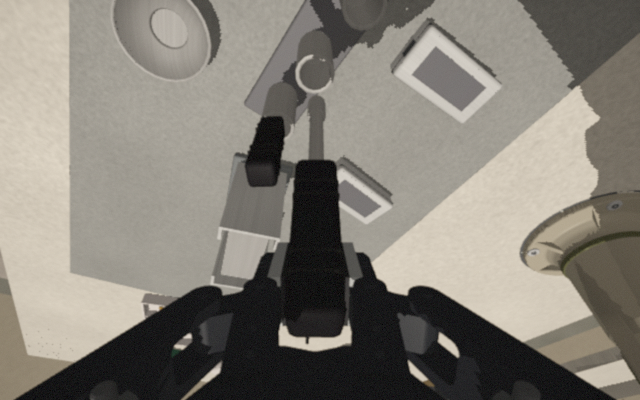

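```bash
python3 -m creep '{"delta_pos":[[-0.08,-0.09,0.05],[0.44,0,0.83],[0.44,0,0.83],[0.44,0,0.83],[0.44,0,0.83],[0,0,0]],"angular":[[0,0,0],[0,0,0],[0,0,0],[0,0,0],[0,0,0],[0,0,0]]}';  python3 -m creep '{"delta_pos":[[0.44,0,0.83],[0.44,0,0.83],[0.44,0,0.83],[0,0,0],[0,0,0]],"angular":[[0,0,0],[0,0,0],[0,0,0],[0,0,0],[0,0,0]]}'; python3 -c "
from h import *
st()
c,W,o=cloud('wrist');cv2.imwrite('pics/w12.png',c['pixels'])
"
```

```text
time_s: 27.05
ee_pos: [0.6295, -0.0361, 0.2238]
eef_rot: [-0.122, 0.835, -0.492, -0.212]
force: [-0.1, -0.3, -0.4]
opening: 0.0232
time_s: 27.68
ee_pos: [0.6302, -0.036, 0.1695]
eef_rot: [-0.123, 0.836, -0.492, -0.211]
force: [0.9, -0.9, -1.3]
opening: 0.0236
t 27.675 p [ 0.6302 -0.036   0.1695] 
 [[ 0.428 -0.874 -0.231]
 [-0.77  -0.486  0.413]
 [-0.473  0.001 -0.881]] 
q [ 0.306  0.695 -0.179  1.163 -0.269  1.603 -2.451] f [ 0.9 -0.9 -1.3] op 0.0236
```

View pics/w12.png

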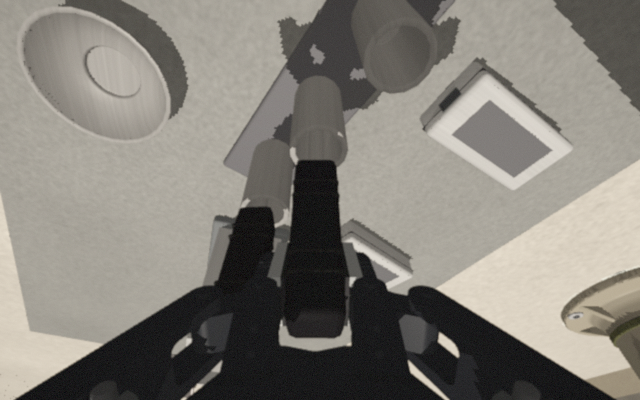

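```bash
python3 -m creep '{"delta_pos":[[0,0,0],[0,0,0],[0,0,0],[0,0,0],[0,0,-0.8],[0,0,-1],[0,0,-1],[0,0,-1]],"angular":[[0,0,0],[0,0,0],[0,0,0],[0,0,0],[0,0,0],[0,0,0],[0,0,0],[0,0,0]]}' 48;  python3 -m creep '{"delta_pos":[[0,0,-1],[0,0,-1],[0,0,0]],"angular":[[0,0,0],[0,0,0],[0,0,0]]}'; python3 -c "
from h import *
st()
c,W,o=cloud('wrist');cv2.imwrite('pics/w13.png',c['pixels'])
r=mat(35,-31);
plan([.553,-.272,.26]); p,r,o=tool(); print(((r.inv()*mat(35,-31)).as_rotvec()/.12).round(2))
"
```

```text
time_s: 28.72
ee_pos: [0.6482, -0.0682, 0.2386]
eef_rot: [-0.123, 0.836, -0.492, -0.21]
force: [0.7, -0.2, 0.5]
opening: 0.0478
time_s: 29.1
ee_pos: [0.6579, -0.085, 0.2741]
eef_rot: [-0.124, 0.836, -0.492, -0.208]
force: [-0.0, -0.5, 0.0]
opening: 0.0483
t 29.1 p [ 0.6579 -0.085   0.2741] 
 [[ 0.429 -0.875 -0.227]
 [-0.771 -0.485  0.412]
 [-0.47  -0.002 -0.882]] 
q [ 0.329  0.75  -0.16   0.838 -0.273  1.874 -2.482] f [-0.  -0.5  0. ] op 0.0483
reach d 0.818 (.362-.91) q2 0.70 q4 0.94
rot units [0. 0. 0.]  shift units (tool now) [ 5.3   9.12 -2.11]  (tool after rot) [ 5.3   9.12 -2.11]
[ 0.27  8.96 -4.57]
```

View pics/w13.png

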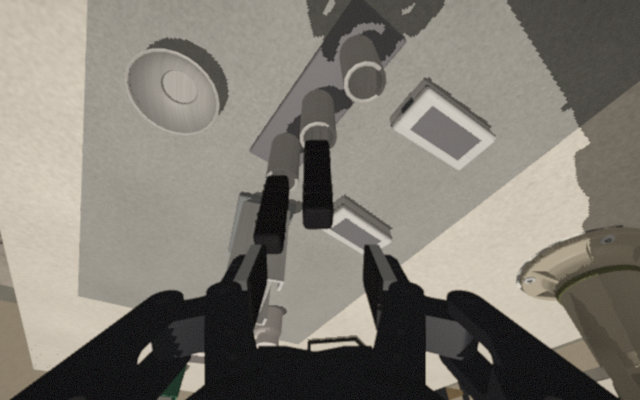

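```bash
python3 -m creep '{"delta_pos":[[0.53,0.91,-0.21],[0.53,0.91,-0.21],[0.53,0.91,-0.21],[0.53,0.91,-0.21],[0.53,0.91,-0.21],[0.53,0.91,-0.21],[0.53,0.91,-0.21],[0.53,0.91,-0.21]],"angular":[[0,0,0],[0,0,0],[0,0,0],[0,0,0],[0,0,0],[0,0,0],[0,0,0],[0,0,0]]}' 45;  python3 -m creep '{"delta_pos":[[0.53,0.91,-0.21],[0.53,0.91,-0.21],[0,0,0],[0,0,0],[0,0,0],[0,0,0],[0,0,0],[0,0,0]],"angular":[[0,0,0],[0,0,0],[0.03,0.9,-0.46],[0.03,0.9,-0.46],[0.03,0.9,-0.46],[0.03,0.9,-0.46],[0.03,0.9,-0.46],[0.03,0.9,-0.46]]}';python3 -m creep '{"delta_pos":[[0,0,0],[0,0,0],[0,0,0],[0,0,0],[0,0,0]],"angular":[[0.03,0.9,-0.46],[0.03,0.9,-0.46],[0.03,0.9,-0.46],[0.03,0.9,-0.46],[0,0,0]]}'; python3 -c "
from h import *
st();plan([.5529,-.2719,.15],mat(35,-31))
"
```

```text
time_s: 30.15
ee_pos: [0.5732, -0.2349, 0.2616]
eef_rot: [-0.123, 0.836, -0.492, -0.21]
force: [0.6, -0.0, -0.5]
opening: 0.0448
time_s: 31.15
ee_pos: [0.5529, -0.2717, 0.2598]
eef_rot: [-0.001, 0.926, -0.364, 0.095]
force: [0.5, 0.5, -0.6]
opening: 0.045
time_s: 31.78
ee_pos: [0.5511, -0.2709, 0.2579]
eef_rot: [0.08, 0.919, -0.253, 0.29]
force: [0.6, -1.0, -0.4]
opening: 0.0446
t 31.775 p [ 0.5511 -0.2709  0.2579] 
 [[ 0.703 -0.512  0.493]
 [-0.419 -0.859 -0.294]
 [ 0.574 -0.    -0.819]] 
q [ 0.528 -0.025 -0.182  1.965  0.186  0.606 -1.884] f [ 0.6 -1.  -0.4] op 0.0446
reach d 0.458 (.362-.91) q2 0.10 q4 2.10
rot units [-0.02 -0.01  0.02]  shift units (tool now) [-3.02 -0.    4.48]  (tool after rot) [-3.01 -0.    4.48]
```

```bash
python3 -m creep '{"delta_pos":[[-0.6,0,0.9],[-0.6,0,0.9],[-0.6,0,0.9],[-0.6,0,0.9],[-0.6,0,0.9],[0,0,0],[0,0,0]],"angular":[[0,0,0],[0,0,0],[0,0,0],[0,0,0],[0,0,0],[0,0,0],[0,0,0]]}';python3 -c "
from h import *
st();plan([.5529,-.2719,.0963],mat(35,-31))
c,W,o=cloud('wrist');cv2.imwrite('pics/w14.png',c['pixels'])
"
```

```text
time_s: 32.65
ee_pos: [0.5564, -0.2733, 0.1522]
eef_rot: [0.08, 0.919, -0.254, 0.292]
force: [0.8, -0.5, 0.3]
opening: 0.0452
t 32.65 p [ 0.5564 -0.2733  0.1522] 
 [[ 0.701 -0.513  0.496]
 [-0.419 -0.859 -0.295]
 [ 0.577 -0.002 -0.817]] 
q [ 0.504  0.11  -0.169  2.088  0.375  0.362 -2.08 ] f [ 0.8 -0.5  0.3] op 0.0452
reach d 0.439 (.362-.91) q2 0.19 q4 2.14
rot units [-0.02 -0.03  0.01]  shift units (tool now) [-1.76  0.04  2.18]  (tool after rot) [-1.76  0.03  2.18]
```

View pics/w14.png

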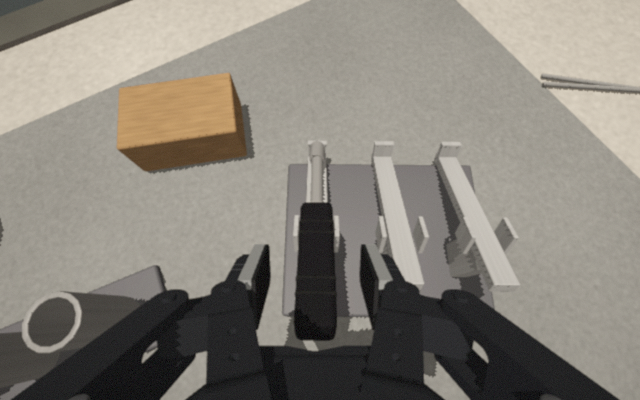

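```bash
python3 -m creep '{"delta_pos":[[-0.44,0.01,0.54],[-0.44,0.01,0.54],[-0.44,0.01,0.54],[-0.44,0.01,0.54],[0,0,0]],"angular":[[0,0,0],[0,0,0],[0,0,0],[0,0,0],[0,0,0]]}';python3 -m creep '{"delta_pos":[[0,0,0],[0,0,0],[0,0,0],[0,0,0]],"angular":[[0,0,0],[0,0,0],[0,0,0],[0,0,0]]}' 0 60;  python3 -m creep '{"delta_pos":[[0.58,0,-0.82],[0.58,0,-0.82],[0.58,0,-0.82],[0.58,0,-0.82],[0.58,0,-0.82],[0.58,0,-0.82],[0.58,0,-0.82],[0.58,0,-0.82]],"angular":[[0,0,0],[0,0,0],[0,0,0],[0,0,0],[0,0,0],[0,0,0],[0,0,0],[0,0,0]]}'; python3 -c "
from h import *
st()
c,W,o=cloud('wrist');cv2.imwrite('pics/w15.png',c['pixels'])
"
```

```text
time_s: 33.33
ee_pos: [0.5518, -0.2714, 0.0955]
eef_rot: [0.08, 0.919, -0.253, 0.291]
force: [-0.4, 0.4, -0.4]
opening: 0.0451
time_s: 33.83
ee_pos: [0.5528, -0.2716, 0.0968]
eef_rot: [0.08, 0.919, -0.253, 0.293]
force: [-0.9, 0.4, 5.7]
opening: 0.0232
time_s: 34.83
ee_pos: [0.5511, -0.2712, 0.2555]
eef_rot: [0.079, 0.919, -0.253, 0.29]
force: [0.0, -0.5, -2.4]
opening: 0.0234
t 34.825 p [ 0.5511 -0.2712  0.2555] 
 [[ 0.703 -0.512  0.494]
 [-0.42  -0.859 -0.293]
 [ 0.574 -0.001 -0.819]] 
q [ 0.561 -0.022 -0.213  1.967  0.184  0.6   -1.883] f [ 0.  -0.5 -2.4] op 0.0234
```

View pics/w15.png

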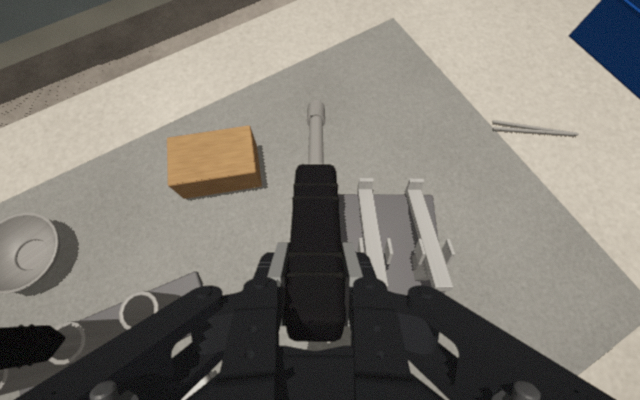

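```bash
python3 -m creep '{"delta_pos":[[0.58,0,-0.82],[0.58,0,-0.82],[0,0,0],[0,0,0],[0,0,0],[0,0,0],[0,0,0],[0,0,0]],"angular":[[0,0,0],[0,-0.7,0],[0,-1,0],[0,-1,0],[0,-1,0],[0,-1,0],[0,-1,0],[0,-1,0]]}'; python3 -m creep '{"delta_pos":[[0,0,0],[0,0,0],[0,0,0],[0,0,0],[0,0,0],[0,0,0]],"angular":[[0.29,-0.48,0.82],[0.29,-0.48,0.82],[0.29,-0.48,0.82],[0.29,-0.48,0.82],[0.29,-0.48,0.82],[0,0,0]]}' ;  python3 -c "
from h import *
st();tipest()
tip=np.array([.0775,0,.129]); r=mat(-28,-60); print(r.apply(tip)); plan(np.array([.6255,-.1145,.15])-r.apply(tip),r)
"
```

```text
time_s: 35.88
ee_pos: [0.5518, -0.2717, 0.2954]
eef_rot: [-0.026, 0.96, -0.264, -0.094]
force: [-0.1, 0.5, -1.2]
opening: 0.0236
time_s: 36.62
ee_pos: [0.5513, -0.273, 0.2938]
eef_rot: [-0.122, 0.837, -0.49, -0.208]
force: [-0.1, -0.4, -2.5]
opening: 0.0232
t 36.625 p [ 0.5513 -0.273   0.2938] 
 [[ 0.432 -0.872 -0.23 ]
 [-0.77  -0.489  0.409]
 [-0.469  0.    -0.883]] 
q [ 0.586  0.7   -0.1    0.875 -0.206  1.981 -2.177] f [-0.1 -0.4 -2.5] op 0.0232
z 0.036 n 738 x 0.0363 y -0.0003
z 0.048 n 352 x 0.0419 y -0.0002
z 0.060 n 69 x 0.0441 y 0.0004
z 0.072 n 191 x 0.0479 y -0.0001
z 0.084 n 168 x 0.0550 y 0.0002
z 0.096 n 139 x 0.0617 y 0.0006
z 0.108 n 223 x 0.0691 y -0.0000
z 0.120 n 155 x 0.0771 y 0.0008
z 0.132 n 19 x 0.0795 y -0.0008
z 0.180 n 524 x 0.1161 y -0.0099
z 0.192 n 115 x 0.1095 y -0.0103
[ 0.0039333  -0.00681268 -0.15028429]
reach d 0.825 (.362-.91) q2 0.67 q4 0.91
rot units [-0.05 -0.02 -0.06]  shift units (tool now) [-4.94 -7.09  2.3 ]  (tool after rot) [-4.88 -7.14  2.28]
```

```bash
python3 -m creep '{"delta_pos":[[-0.7,-1,0.33],[-0.7,-1,0.33],[-0.7,-1,0.33],[-0.7,-1,0.33],[-0.7,-1,0.33],[-0.7,-1,0.33],[-0.7,-1,0.33],[0,0,0]],"angular":[[0,0,0],[0,0,0],[0,0,0],[0,0,0],[0,0,0],[0,0,0],[0,0,0],[0,0,0]]}';  python3 -m creep '{"delta_pos":[[0,0,0],[0,0,0]],"angular":[[0,0,0],[0,0,0]]}';python3 -c "
from h import *
st();p,r,o=tool()
c=tipest();cv2.imwrite('pics/w16.png',c['pixels']); rim((.6255,-.1145),.025)
print('tip',p+r.apply([.0775,0.0,.129]))
"
```

```text
time_s: 37.67
ee_pos: [0.6216, -0.105, 0.3016]
eef_rot: [-0.123, 0.839, -0.487, -0.207]
force: [-0.5, -0.1, -1.5]
opening: 0.0235
time_s: 37.92
ee_pos: [0.6206, -0.1097, 0.3014]
eef_rot: [-0.122, 0.838, -0.49, -0.207]
force: [0.5, 0.2, -1.5]
opening: 0.023
t 37.925 p [ 0.6206 -0.1097  0.3014] 
 [[ 0.434 -0.872 -0.227]
 [-0.771 -0.49   0.407]
 [-0.466 -0.002 -0.885]] 
q [ 0.375  0.669 -0.151  0.91  -0.27   1.897 -2.433] f [ 0.5  0.2 -1.5] op 0.023
z 0.036 n 735 x 0.0359 y -0.0011
z 0.048 n 332 x 0.0415 y -0.0011
z 0.060 n 75 x 0.0434 y -0.0010
z 0.072 n 191 x 0.0476 y -0.0010
z 0.084 n 162 x 0.0548 y -0.0007
z 0.096 n 143 x 0.0616 y -0.0003
z 0.108 n 225 x 0.0692 y -0.0003
z 0.120 n 149 x 0.0766 y -0.0002
z 0.132 n 14 x 0.0790 y 0.0010
z 0.180 n 263 x 0.1196 y -0.0018
z 0.192 n 447 x 0.1035 y -0.0018
z 0.204 n 45 x 0.1006 y 0.0002
rim n 601 ell [ 625.7 -114.9] [33.9 34. ] circ 625.7 -114.4 19.1
tip [ 0.62495634 -0.11683932  0.15113979]
```

View pics/w16.png

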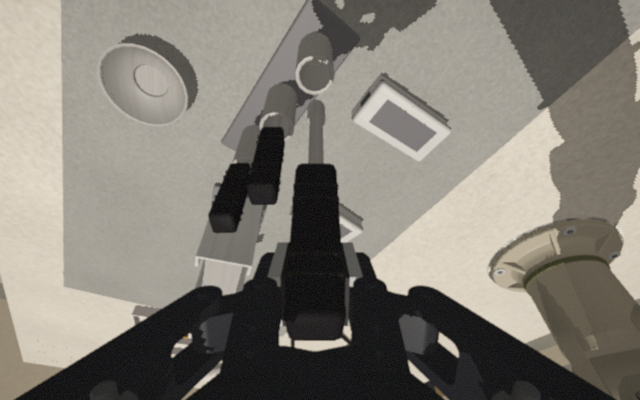

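Same small correction, then descend.

```bash
python3 -m creep '{"delta_pos":[[-0.07,-0.08,0.05],[0.44,0,0.83],[0.44,0,0.83],[0.44,0,0.83],[0.44,0,0.83],[0,0,0]],"angular":[[0,0,0],[0,0,0],[0,0,0],[0,0,0],[0,0,0],[0,0,0]]}';  python3 -m creep '{"delta_pos":[[0.44,0,0.83],[0.44,0,0.83],[0.44,0,0.83],[0,0,0],[0,0,0]],"angular":[[0,0,0],[0,0,0],[0,0,0],[0,0,0],[0,0,0]]}'; python3 -c "
from h import *
st()
c,W,o=cloud('wrist');cv2.imwrite('pics/w17.png',c['pixels'])
"
```

```text
time_s: 38.78
ee_pos: [0.6206, -0.1062, 0.2239]
eef_rot: [-0.122, 0.838, -0.489, -0.209]
force: [-0.6, -1.3, -1.1]
opening: 0.0233
time_s: 39.4
ee_pos: [0.6218, -0.1063, 0.1697]
eef_rot: [-0.122, 0.838, -0.489, -0.207]
force: [0.0, 0.7, -1.6]
opening: 0.0234
t 39.4 p [ 0.6218 -0.1063  0.1697] 
 [[ 0.436 -0.871 -0.227]
 [-0.77  -0.491  0.408]
 [-0.467 -0.003 -0.884]] 
q [ 0.381  0.716 -0.152  1.122 -0.247  1.65  -2.355] f [ 0.   0.7 -1.6] op 0.0234
```

View pics/w17.png

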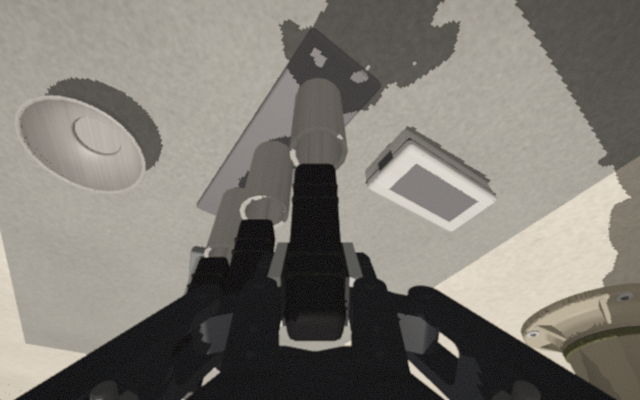

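```bash
python3 -m creep '{"delta_pos":[[0,0,0],[0,0,0],[0,0,0],[0,0,0],[0,0,-0.8],[0,0,-1],[0,0,-1],[0,0,-1]],"angular":[[0,0,0],[0,0,0],[0,0,0],[0,0,0],[0,0,0],[0,0,0],[0,0,0],[0,0,0]]}' 48;  python3 -m creep '{"delta_pos":[[0,0,-1],[0,0,-1],[0,0,-1],[0,0,-1],[0,0,0]],"angular":[[0,0,0],[0,0,0],[0,0,0],[0,0,0],[0,0,0]]}'; python3 -c "
from h import *
import m
st()
c,W,o=cloud('wrist');cv2.imwrite('pics/w18.png',c['pixels'])
c,W,o=cloud('top'); cv2.imwrite('pics/t18.png',c['pixels']); m.blobs(W,.022,.04,200)
c,W,o=cloud('scene'); cv2.imwrite('pics/s18.png',c['pixels']); m.blobs(W,.022,.04,200)
"
```

```text
time_s: 40.45
ee_pos: [0.6391, -0.1375, 0.2376]
eef_rot: [-0.122, 0.838, -0.489, -0.207]
force: [0.1, -0.4, 0.0]
opening: 0.0483
time_s: 41.08
ee_pos: [0.6577, -0.1706, 0.3085]
eef_rot: [-0.123, 0.838, -0.49, -0.206]
force: [0.0, 0.6, 0.1]
opening: 0.0483
t 41.075 p [ 0.6577 -0.1706  0.3085] 
 [[ 0.436 -0.871 -0.225]
 [-0.77  -0.491  0.407]
 [-0.465 -0.004 -0.885]] 
q [ 0.409  0.848 -0.15   0.591 -0.248  2.049 -2.415] f [0.  0.6 0.1] op 0.0483
px 320 154 n 253 c mm [780.2  13.5] size [97.  96.4] longyaw 38.5 z [0.0227 0.0281 0.0328]
px 363 259 n 978 c mm [482.7 -94.9] size [ 59.5 119.4] longyaw -2.8 z [0.0266 0.03   0.0337]
px 287 265 n 978 c mm [471.6 112.2] size [ 60.3 120.8] longyaw -13.2 z [0.0265 0.0301 0.0335]
px 312 162 n 654 c mm [472. 112.] size [ 60.6 122.5] longyaw -13.4 z [0.0262 0.031  0.0343]
px 358 248 n 310 c mm [778.6  15.1] size [95.4 97.8] longyaw -41.5 z [0.0227 0.0285 0.0327]
```

View pics/w18.png

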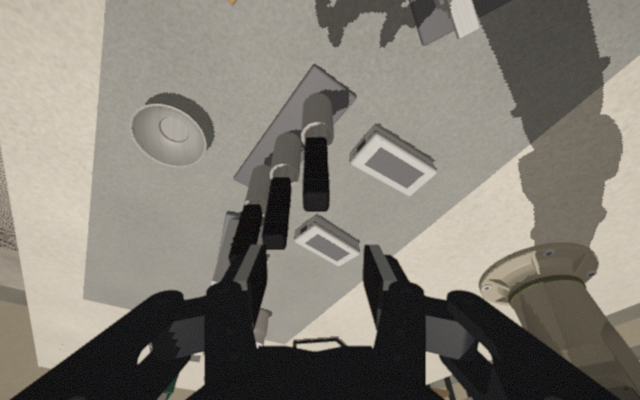

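View pics/s18.png

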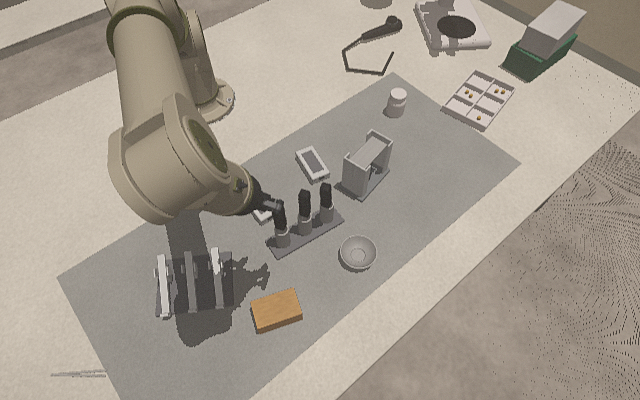

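View pics/t18.png

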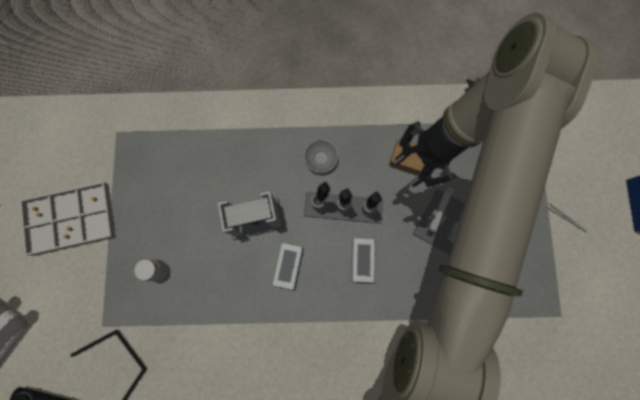

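```bash
python3 -m creep '{"delta_pos":[[0,0,0],[0,0,0],[0,0,0],[0,0,0],[0,0,0],[0,0,0],[0,0,0],[0,0,0]],"angular":[[0,1,0],[0,1,0],[0,1,0],[0,1,0],[0,0.06,-1],[0,0,-1],[0,0,-1],[0,0,-1]]}' 80; python3 -c "
from h import *
st();plan([.4828,-.0949,.2],mat(0,-60));print((tool()[1].as_matrix()@[1,0,0]))"
```

```text
time_s: 42.22
ee_pos: [0.6565, -0.1693, 0.3068]
eef_rot: [-0.0, 0.959, -0.282, 0.001]
force: [0.3, -0.2, -0.0]
opening: 0.0799
t 42.225 p [ 0.6565 -0.1693  0.3068] 
 [[ 0.841 -0.542  0.002]
 [-0.542 -0.841  0.   ]
 [ 0.002 -0.001 -1.   ]] 
q [ 0.299  0.498 -0.156  1.075  0.074  1.571 -1.981] f [ 0.3 -0.2 -0. ] op 0.0799
reach d 0.574 (.362-.91) q2 0.13 q4 1.79
rot units [-0.01 -0.01  3.96]  shift units (tool now) [-9.32  1.58  5.33]  (tool after rot) [-7.57  5.66  5.34]
[ 0.84057685 -0.54169012  0.00154051]
```

```bash
python3 -m creep '{"delta_pos":[[-0.93,0.16,0.3],[-0.93,0.16,0.3],[-0.93,0.16,0.3],[-0.93,0.16,0.3],[-0.93,0.16,0.3],[-0.93,0.16,0.3],[-0.93,0.16,0.3],[-0.93,0.16,0.3]],"angular":[[0,0,0],[0,0,0],[0,0,0],[0,0,0],[0,0,0],[0,0,0],[0,0,0],[0,0,0]]}'; python3 -m creep '{"delta_pos":[[-0.93,0.16,0.3],[-0.93,0.16,0.3],[0,0,0],[0,0,0],[0,0,0],[0,0,0],[0,0,0],[0,0,0]],"angular":[[0,0,0],[0,0,0],[0,0,-1],[0,0,-1],[0,0,-1],[0,0,-1],[0,0,-1],[0,0,-1]]}'; python3 -m creep '{"delta_pos":[[0,0,0],[0,0,0],[0,0,0],[0,0,0],[0,0,0],[0,0,0],[0,0,0],[0,0,0]],"angular":[[0,0,-1],[0,0,-1],[0,0,-1],[0,0,-1],[0,0,-1],[0,0,-1],[0,0,-1],[0,0,-1]]}'; python3 -m creep '{"delta_pos":[[0,0,0],[0,0,0],[0,0,0],[0,0,0],[0,0,0],[0,0,0],[0,0,0],[0,0,0]],"angular":[[0,0,-1],[0,0,-1],[0,0,-1],[0,0,-1],[0,0,-1],[0,0,-1],[0,0,-1],[0,0,-1]]}'; python3 -m creep '{"delta_pos":[[0,0,0],[0,0,0],[0,0,0],[0,0,0],[0,0,0],[0,0,0],[0,0,0],[0,0,0]],"angular":[[0,0,-1],[0,0,-1],[0,0,-1],[0,0,-1],[0,0,-1],[0,0,-1],[0,0,-1],[0,0,-1]]}'; python3 -c "
from h import *
st();plan([.4828,-.0949,.12],mat(0,177.2))"
```

```text
time_s: 43.22
ee_pos: [0.5171, -0.1095, 0.2582]
eef_rot: [-0.0, 0.959, -0.284, 0.001]
force: [-0.6, 0.8, -0.4]
opening: 0.0801
time_s: 44.22
ee_pos: [0.483, -0.0948, 0.2463]
eef_rot: [-0.0, 0.997, 0.074, 0.001]
force: [0.1, 0.1, -1.0]
opening: 0.08
time_s: 45.22
ee_pos: [0.4831, -0.0948, 0.2463]
eef_rot: [0.001, 0.851, 0.526, 0.001]
force: [-0.8, -0.8, -1.0]
opening: 0.0802
time_s: 46.22
ee_pos: [0.483, -0.0948, 0.2463]
eef_rot: [0.001, 0.512, 0.859, 0.001]
force: [0.6, 0.4, -0.2]
opening: 0.08
time_s: 47.22
ee_pos: [0.4831, -0.0948, 0.2463]
eef_rot: [0.001, 0.057, 0.998, 0.0]
force: [0.7, 1.0, 0.1]
opening: 0.0804
t 47.225 p [ 0.4831 -0.0948  0.2463] 
 [[-0.993  0.114  0.002]
 [ 0.114  0.993  0.   ]
 [-0.002  0.    -1.   ]] 
q [ 0.506  0.117 -0.409  1.709  0.048  1.323  1.545] f [0.7 1.  0.1] op 0.0804
reach d 0.537 (.362-.91) q2 0.21 q4 1.89
rot units [ 0.    0.02 -0.54]  shift units (tool now) [ 0.03 -0.01  6.31]  (tool after rot) [ 0.01 -0.01  6.31]
```

```bash
python3 -m creep '{"delta_pos":[[0,0,0.9],[0,0,0.9],[0,0,0.9],[0,0,0.9],[0,0,0.9],[0,0,0.9],[0,0,0.9],[0,0,0]],"angular":[[0,0,-0.27],[0,0,-0.27],[0,0,0],[0,0,0],[0,0,0],[0,0,0],[0,0,0],[0,0,0]]}'; python3 -c "
from h import *
import m
st()
c,W,o=cloud('wrist');cv2.imwrite('pics/w19.png',c['pixels']); m.blobs(W,.022,.04,200)"
```

```text
time_s: 48.22
ee_pos: [0.4825, -0.0947, 0.1194]
eef_rot: [-0.0, 0.027, 1.0, 0.0]
force: [-0.6, 0.4, 0.5]
opening: 0.08
t 48.225 p [ 0.4825 -0.0947  0.1194] 
 [[-0.999  0.053 -0.   ]
 [ 0.053  0.999  0.001]
 [ 0.     0.001 -1.   ]] 
q [ 0.492  0.232 -0.41   1.88   0.105  1.051  1.557] f [-0.6  0.4  0.5] op 0.08
px 590 180 n 12703 c mm [472.5 112.8] size [ 61.3 121.4] longyaw -12.3 z [0.0257 0.0304 0.0316]
px 314 205 n 12094 c mm [483.6 -93.9] size [ 60.2 119.9] longyaw -3.3 z [0.029  0.0306 0.0317]
px 18 299 n 815 c mm [ 549.1 -337.1] size [14.8 34.6] longyaw -6.4 z [0.0229 0.0314 0.039 ]
px 602 327 n 1312 c mm [599.6 138.5] size [23.3 49.8] longyaw -18.9 z [0.023  0.0314 0.0391]
px 3 373 n 200 c mm [ 615.7 -374. ] size [ 2.8 57. ] longyaw -33.5 z [0.0231 0.0297 0.0375]
```

View pics/w19.png

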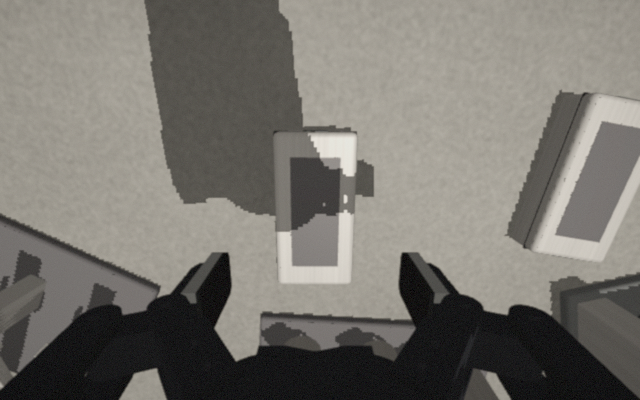

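```bash
python3 -m creep '{"delta_pos":[[-0.05,0.04,0.8],[0,0,0.8],[0,0,0.8],[0,0,0.8],[0,0,0.8],[0,0,0.7],[0,0,0.25],[0,0,0]],"angular":[[0,0,0],[0,0,0],[0,0,0],[0,0,0],[0,0,0],[0,0,0],[0,0,0],[0,0,0]]}';  python3 -m creep '{"delta_pos":[[0,0,0],[0,0,0],[0,0,0],[0,0,0],[0,0,0]],"angular":[[0,0,0],[0,0,0],[0,0,0],[0,0,0],[0,0,0]]}' 0 80; python3 -c "
from h import *
st()"
```

```text
time_s: 49.28
ee_pos: [0.4858, -0.0943, 0.0219]
eef_rot: [0.002, 0.027, 1.0, 0.0]
force: [-0.0, -0.5, 0.0]
opening: 0.0802
time_s: 49.9
ee_pos: [0.4867, -0.0946, 0.0233]
eef_rot: [0.003, 0.027, 1.0, -0.0]
force: [-1.6, 0.8, 5.4]
opening: 0.0584
t 49.9 p [ 0.4867 -0.0946  0.0233] 
 [[-0.999  0.054  0.005]
 [ 0.054  0.999 -0.   ]
 [-0.005 -0.    -1.   ]] 
q [ 0.458  0.373 -0.385  1.956  0.185  0.841  1.491] f [-1.6  0.8  5.4] op 0.0584
```

```bash
python3 -m creep '{"delta_pos":[[0,0,-0.5],[0,0,-1],[0,0,-1],[0,0,-1],[0,0,-1],[0,0,-1],[0,0,-1],[0,0,-1]],"angular":[[0,0,0],[0,0,0],[0,0,0],[0,0,0],[0,0,0],[0,0,0],[0,0,0],[0,0,0]]}'; python3 -m creep '{"delta_pos":[[-0.32,0.95,-1],[-0.32,0.95,-1],[-0.32,0.95,-1],[-0.32,0.95,-0.5],[-0.32,0.95,0],[-0.32,0.95,0],[-0.32,0.95,0],[-0.32,0.95,0]],"angular":[[0,0,0],[0,0,0],[0,0,0],[0,0,0],[0,0,0],[0,0,0],[0,0,0],[0,0,0]]}';python3 -m creep '{"delta_pos":[[-0.32,0.95,0],[-0.32,0.95,0],[-0.32,0.95,0],[-0.32,0.95,0],[-0.32,0.95,0],[0,0,0],[0,0,0],[0,0,0]],"angular":[[0,0,0],[0,0,0],[0,0,0],[0,0,0],[0,0,0],[0,0,1],[0,0,1],[0,0,1]]}';python3 -m creep '{"delta_pos":[[0,0,0],[0,0,0],[0,0,0],[0,0,0],[0,0,0],[0,0,0],[0,0,0],[0,0,0]],"angular":[[0,0,1],[0,0,1],[0,0,1],[0,0,1],[0,0,1],[0,0,1],[0,0,1],[0,0,1]]}'; python3 -c "
from h import *
import m
st()
plan([.6065,.2035,.25],mat(0,101.4))
c,W,o=cloud('wrist');cv2.imwrite('pics/w20.png',c['pixels']);m.blobs(W,.1,.15,100)
c,W,o=cloud('top');cv2.imwrite('pics/t20.png',c['pixels'])"
```

```text
time_s: 50.9
ee_pos: [0.485, -0.0944, 0.1733]
eef_rot: [0.002, 0.027, 1.0, 0.0]
force: [0.3, -0.0, -1.8]
opening: 0.0578
time_s: 51.9
ee_pos: [0.5442, 0.0551, 0.2427]
eef_rot: [0.002, 0.027, 1.0, 0.0]
force: [0.7, 0.4, -2.6]
opening: 0.0577
time_s: 52.9
ee_pos: [0.5817, 0.1484, 0.2424]
eef_rot: [0.001, 0.207, 0.978, 0.0]
force: [-0.9, 0.1, -2.5]
opening: 0.0582
time_s: 53.9
ee_pos: [0.5817, 0.1484, 0.2424]
eef_rot: [0.001, 0.636, 0.772, 0.001]
force: [-0.1, 0.3, -3.0]
opening: 0.0584
t 53.9 p [0.5817 0.1484 0.2424] 
 [[-0.192  0.981  0.003]
 [ 0.981  0.192 -0.   ]
 [-0.001  0.003 -1.   ]] 
q [-0.044  0.351 -0.343  1.437  0.119  1.371 -0.198] f [-0.1  0.3 -3. ] op 0.0584
reach d 0.727 (.362-.91) q2 0.42 q4 1.31
rot units [ 0.03  0.01 -0.05]  shift units (tool now) [ 2.47  1.75 -0.38]  (tool after rot) [ 2.46  1.76 -0.38]
px 368 97 n 8179 c mm [608.  205.7] size [ 74.1 134.1] longyaw -78.6 z [0.1112 0.1286 0.1409]
```

View pics/w20.png

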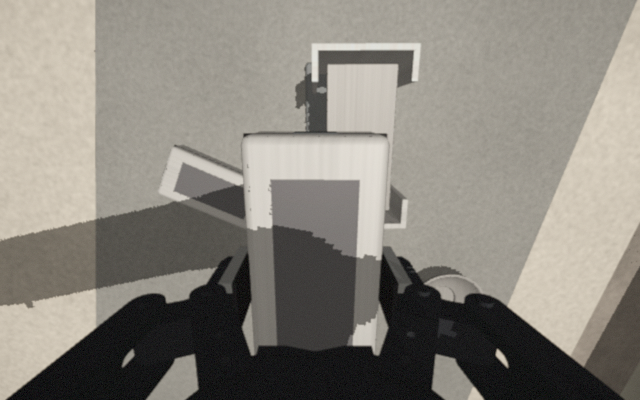

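```bash
cat >> h.py <<'E'
def heldcase():
    c,W,o=cloud('wrist'); p,r,_=tool()
    T=r.inv().apply(W.reshape(-1,3)-p).reshape(W.shape)
    m=(np.abs(T[...,1])<.04)&(T[...,2]<.03)&(T[...,2]>-.04)&(T[...,0]>.012)&(T[...,0]<.09)
    P=T[m]; zt=np.median(P[:,2]); print('top z tool',zt.round(4),len(P)); P=P[np.abs(P[:,2]-zt)<.006]
    # front edge & lateral by slices
    fe=[np.percentile(P[np.abs(P[:,1]-y)<.004][:,0],98) for y in (-.02,-.01,0,.01,.02)]
    xs=(.02,.03,.04,.05); 
    la=[(np.percentile(P[np.abs(P[:,0]-x)<.004][:,1],1),np.percentile(P[np.abs(P[:,0]-x)<.004][:,1],99)) for x in xs]
    print('front',np.round(fe,4)); print('sides',np.round(la,4).tolist())
    A=np.c_[P[:,:2],np.ones(len(P))]; print('plane slope',np.linalg.lstsq(A,P[:,2],rcond=None)[0].round(4))
    return c,W
E
python3 -c "
from h import *
heldcase()"
```

```text
top z tool -0.0074 18743
front [0.0631 0.0631 0.0634 0.0633 0.063 ]
sides [[-0.0272, 0.0302], [-0.0272, 0.03], [-0.0273, 0.0303], [-0.0271, 0.0303]]
plane slope [ 0.0153  0.001  -0.0078]
```

```bash
python3 -m creep '{"delta_pos":[[0.79,0.58,0],[0.79,0.58,0],[0.79,0.58,0],[0,0,0.8],[0,0,0.8],[0,0,0.8],[0,0,0.8],[0,0,0]],"angular":[[0,0,-0.05],[0,0,0],[0,0,0],[0,0,0],[0,0,0],[0,0,0],[0,0,0],[0,0,0]]}'; python3 -c "
from h import *
import m
st()
c,W=heldcase();cv2.imwrite('pics/w21.png',c['pixels']);m.blobs(W,.132,.15,100)
c,W,o=cloud('top');cv2.imwrite('pics/t21.png',cv2.convertScaleAbs(cv2.resize(c['pixels'][140:280,180:320],None,fx=4,fy=4,interpolation=cv2.INTER_CUBIC),alpha=2))"
```

```text
time_s: 55.05
ee_pos: [0.6055, 0.2002, 0.1766]
eef_rot: [0.0, 0.632, 0.775, -0.0]
force: [-0.6, 0.1, -2.5]
opening: 0.0585
t 55.05 p [0.6055 0.2002 0.1766] 
 [[-0.201  0.98   0.   ]
 [ 0.98   0.201 -0.001]
 [-0.001  0.    -1.   ]] 
q [-0.123  0.474 -0.349  1.418  0.165  1.278 -0.282] f [-0.6  0.1 -2.5] op 0.0585
top z tool -0.0061 18531
front [0.0627 0.0627 0.063  0.063  0.0627]
sides [[-0.0281, 0.0293], [-0.0281, 0.0294], [-0.0282, 0.0295], [-0.0281, 0.0294]]
plane slope [ 0.0165  0.0028 -0.0066]
px 320 119 n 1402 c mm [596.1 264.3] size [74.1 14.1] longyaw 11.1 z [0.1392 0.1405 0.1416]
```

View pics/w21.png

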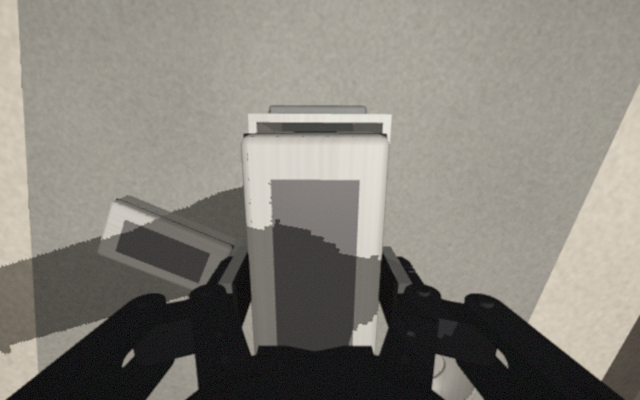

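```bash
python3 -m creep '{"delta_pos":[[0.06,0.12,0],[0,0,0],[0,0,0.4],[0,0,0.4],[0,0,0]],"angular":[[0,0,0],[0,0,0],[0,0,0],[0,0,0],[0,0,0]]}'; python3 -c "
from h import *
import m
st()
c,W=heldcase();cv2.imwrite('pics/w22.png',c['pixels']);m.blobs(W,.132,.15,100)
p,r,o=tool();print('mag tool fixed',r.inv().apply(np.array([.6064,.2036,.14])-p).round(4),'wrist',r.inv().apply(np.array([.608,.2057,.14])-p).round(4))"
```

```text
time_s: 55.78
ee_pos: [0.6079, 0.2024, 0.1612]
eef_rot: [0.001, 0.632, 0.775, 0.0]
force: [0.7, -0.6, -2.1]
opening: 0.0579
t 55.775 p [0.6079 0.2024 0.1612] 
 [[-0.201  0.98   0.001]
 [ 0.98   0.201 -0.001]
 [-0.001  0.001 -1.   ]] 
q [-0.127  0.49  -0.347  1.43   0.171  1.25  -0.287] f [ 0.7 -0.6 -2.1] op 0.0579
top z tool -0.0066 20458
front [0.0629 0.0629 0.0632 0.0632 0.0629]
sides [[-0.0278, 0.0298], [-0.0278, 0.0296], [-0.0278, 0.0298], [-0.0277, 0.0297]]
plane slope [ 0.0159  0.0017 -0.0072]
px 310 125 n 1808 c mm [597.  259.3] size [74.5 23.9] longyaw 11.4 z [0.1392 0.1405 0.1416]
px 250 333 n 150 c mm [583.5 144.8] size [ 2.4 24.9] longyaw -78.7 z [0.1374 0.1406 0.1416]
mag tool fixed [ 0.0014 -0.0016  0.0219] wrist [0.0032 0.0004 0.0219]
```

```bash
python3 -m creep '{"delta_pos":[[0,0,0.25],[0,0,0.25],[0,0,0]],"angular":[[0,0,0],[0,0,0],[0,0,0]]}'; python3 -m creep '{"delta_pos":[[0,0,0.25],[0,0,0.25],[0,0,0]],"angular":[[0,0,0],[0,0,0],[0,0,0]]}';python3 -c "
from h import *
st()
c,W=heldcase()"
```

```text
time_s: 56.2
ee_pos: [0.6083, 0.2025, 0.1519]
eef_rot: [0.001, 0.632, 0.775, 0.001]
force: [0.1, -0.6, -2.3]
opening: 0.0583
time_s: 56.58
ee_pos: [0.6088, 0.2028, 0.1424]
eef_rot: [0.001, 0.632, 0.775, 0.001]
force: [1.0, 1.2, -0.3]
opening: 0.0581
t 56.575 p [0.6088 0.2028 0.1424] 
 [[-0.201  0.98   0.004]
 [ 0.98   0.201  0.   ]
 [-0.     0.004 -1.   ]] 
q [-0.128  0.505 -0.345  1.452  0.177  1.212 -0.292] f [ 1.   1.2 -0.3] op 0.0581
top z tool -0.0071 21927
front [0.0629 0.0629 0.0633 0.063  0.0629]
sides [[-0.0274, 0.03], [-0.0273, 0.03], [-0.0274, 0.03], [-0.0274, 0.0301]]
plane slope [ 0.0183  0.001  -0.0078]
```

```bash
python3 -m creep '{"delta_pos":[[0,0,0.2],[0,0,0.2],[0,0,0.2],[0,0,0],[0,0,0]],"angular":[[0,0,0],[0,0,0],[0,0,0],[0,0,0],[0,0,0]]}';python3 -c "
from h import *
st()
c,W=heldcase();cv2.imwrite('pics/w23.png',c['pixels'])"
```

```text
time_s: 57.25
ee_pos: [0.6087, 0.2027, 0.1302]
eef_rot: [0.001, 0.632, 0.775, 0.001]
force: [1.0, 0.8, -1.0]
opening: 0.0582
t 57.25 p [0.6087 0.2027 0.1302] 
 [[-0.201  0.98   0.003]
 [ 0.98   0.201  0.   ]
 [-0.001  0.003 -1.   ]] 
q [-0.128  0.515 -0.343  1.465  0.181  1.189 -0.294] f [ 1.   0.8 -1. ] op 0.0582
top z tool -0.0074 23351
front [0.0691 0.0688 0.0688 0.0688 0.0688]
sides [[-0.0273, 0.0302], [-0.0274, 0.0301], [-0.0275, 0.0301], [-0.0362, 0.0365]]
plane slope [-0.0223  0.0029 -0.0066]
```

View pics/w23.png

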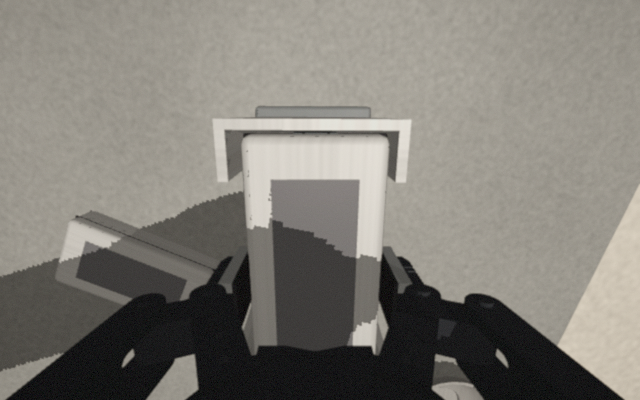

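```bash
python3 -m creep '{"delta_pos":[[0,0,0],[0,0,0],[0,0,0],[0,0,0],[0,0,-0.5],[0,0,-1],[0,0,-1],[0,0,-1]],"angular":[[0,0,0],[0,0,0],[0,0,0],[0,0,0],[0,0,0],[0,0,0],[0,0,0],[0,0,0]]}' 78; python3 -m creep '{"delta_pos":[[0,0,-1],[0,0,-1],[0,0,-1],[0,0,-1],[0,0,0]],"angular":[[0,0,0],[0,0,0],[0,0,0],[0,0,0],[0,0,0]]}';python3 -c "
from h import *
import m
st()
c,W,o=cloud('wrist');cv2.imwrite('pics/w24.png',c['pixels']); m.blobs(W,.1,.17,200)
P=W.reshape(-1,3);d=P[:,:2]-[.607,.2045];s=np.hypot(d[:,0],d[:,1])<.02;print('case top z wrist',np.nanmedian(P[s][:,2]))
c,W,o=cloud('scene');cv2.imwrite('pics/s24.png',c['pixels']);m.blobs(W,.022,.04,200)
"
```

```text
time_s: 58.3
ee_pos: [0.6086, 0.2028, 0.2022]
eef_rot: [0.001, 0.632, 0.775, 0.001]
force: [-0.0, -0.6, -0.4]
opening: 0.0781
time_s: 58.92
ee_pos: [0.6089, 0.2032, 0.2832]
eef_rot: [0.002, 0.632, 0.775, 0.003]
force: [-1.0, 0.4, 0.0]
opening: 0.0782
t 58.925 p [0.6089 0.2032 0.2832] 
 [[-0.201  0.979  0.007]
 [ 0.98   0.201  0.002]
 [ 0.     0.008 -1.   ]] 
q [-0.133  0.428 -0.354  1.245  0.147  1.486 -0.266] f [-1.   0.4  0. ] op 0.0782
px 312 187 n 10152 c mm [607.9 205.2] size [ 74.1 134.3] longyaw -78.5 z [0.1304 0.1373 0.1407]
px 313 342 n 329 c mm [649.7  24.6] size [14.2 27.8] longyaw -5.1 z [0.1052 0.1154 0.1266]
case top z wrist 0.3506864316533248
px 312 162 n 654 c mm [470.7 112.1] size [ 61.2 123.2] longyaw -13.6 z [0.0259 0.0308 0.0342]
px 358 247 n 317 c mm [778.9  14.9] size [95.4 97.9] longyaw -41.5 z [0.023  0.0284 0.0326]
```

View pics/w24.png

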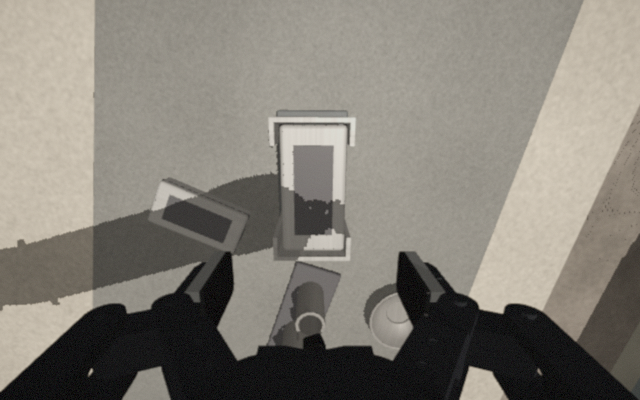

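View pics/s24.png

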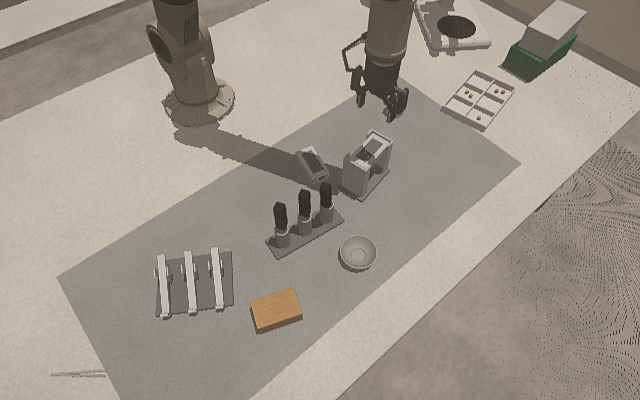

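```bash
python3 -m creep '{"delta_pos":[[-0.39,-0.95,0],[-0.39,-0.95,0],[-0.39,-0.95,0],[-0.39,-0.95,0],[-0.39,-0.95,0],[-0.39,-0.95,0],[-0.39,-0.95,0],[-0.39,-0.95,0]],"angular":[[0,0,0],[0,0,0],[0,0,0],[0,0,0],[0,0,0],[0,0,0],[0,0,0],[0,0,0]]}'; python3 -m creep '{"delta_pos":[[0,0,0],[0,0,0],[0,0,1],[0,0,1],[0,0,1],[0,0,1],[0,0,1],[0,0,1]],"angular":[[0,0,-1],[0,0,-1],[0,0,-1],[0,0,-1],[0,0,-1],[0,0,-1],[0,0,-1],[0,0,-1]]}'; python3 -m creep '{"delta_pos":[[0,0,1],[0,0,1],[0,0,0],[0,0,0]],"angular":[[0,0,-1],[0,0,-0.45],[0,0,0],[0,0,0]]}'; python3 -c "
from h import *
import m
st()
c,W,o=cloud('wrist');cv2.imwrite('pics/w25.png',c['pixels']); m.blobs(W,.022,.04,2000)
plan([.472,.1125,.12],mat(0,166.7))
"
```

```text
time_s: 60.02
ee_pos: [0.4707, 0.1104, 0.279]
eef_rot: [0.001, 0.632, 0.775, 0.0]
force: [1.3, 0.4, 0.9]
opening: 0.0779
time_s: 61.02
ee_pos: [0.4715, 0.1107, 0.1585]
eef_rot: [0.001, 0.201, 0.98, 0.0]
force: [0.4, 0.4, 0.1]
opening: 0.0778
time_s: 61.52
ee_pos: [0.4724, 0.111, 0.1204]
eef_rot: [0.002, 0.117, 0.993, 0.0]
force: [0.2, 0.2, 0.3]
opening: 0.0776
t 61.525 p [0.4724 0.111  0.1204] 
 [[-0.972  0.233  0.003]
 [ 0.233  0.972  0.   ]
 [-0.003  0.001 -1.   ]] 
q [ 0.074  0.215 -0.415  1.897  0.101  1.046  0.953] f [0.2 0.2 0.3] op 0.0776
px 317 202 n 12064 c mm [472.3 114.2] size [ 60.2 120. ] longyaw -12.9 z [0.0289 0.0306 0.0317]
reach d 0.531 (.362-.91) q2 0.19 q4 1.91
rot units [ 0.01  0.03 -0.03]  shift units (tool now) [0.05 0.06 0.04]  (tool after rot) [0.05 0.06 0.04]
```

View pics/w25.png

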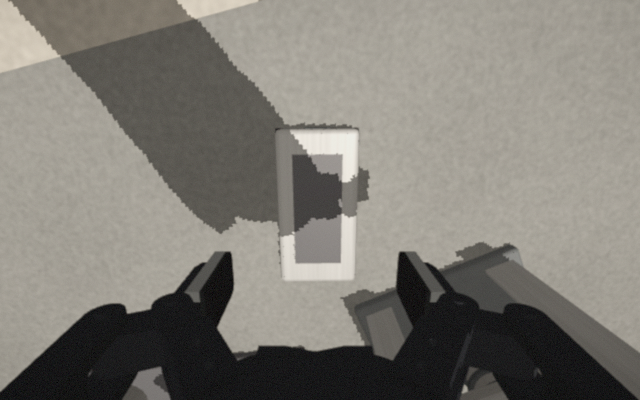

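```bash
python3 -m creep '{"delta_pos":[[0.12,0.1,0.8],[0,0,0.8],[0,0,0.8],[0,0,0.8],[0,0,0.8],[0,0,0.7],[0,0,0.2],[0,0,0]],"angular":[[0,0,-0.06],[0,0,0],[0,0,0],[0,0,0],[0,0,0],[0,0,0],[0,0,0],[0,0,0]]}';  python3 -m creep '{"delta_pos":[[0,0,0],[0,0,0],[0,0,0],[0,0,0],[0,0,0]],"angular":[[0,0,0],[0,0,0],[0,0,0],[0,0,0],[0,0,0]]}' 0 80; python3 -c "
from h import *
st()";python3 -m creep '{"delta_pos":[[0,0,-0.5],[0,0,-1],[0,0,-1],[0,0,-1],[0,0,-1],[0,0,-1],[0,0,-1],[0,0,-1]],"angular":[[0,0,0],[0,0,0],[0,0,0],[0,0,0],[0,0,0],[0,0,0],[0,0,0],[0,0,0]]}';python3 -m creep '{"delta_pos":[[0,0,-1],[0,0,-1],[0,0,-1],[0,0,-0.4],[0,0,0],[0,0,0],[0,0,0],[0,0,0]],"angular":[[0,0,0],[0,0,0.95],[0,0,1],[0,0,1],[0,0,1],[0,0,1],[0,0,1],[0,0,1]]}';  python3 -c "
from h import *
st();c,W=heldcase();cv2.imwrite('pics/w26.png',c['pixels'])
plan([.6066,.201,.2424],mat(0,101.4))"
```

```text
time_s: 62.58
ee_pos: [0.4708, 0.1136, 0.022]
eef_rot: [0.002, 0.113, 0.994, 0.0]
force: [-0.1, 0.7, 0.9]
opening: 0.0784
time_s: 63.2
ee_pos: [0.4717, 0.1137, 0.0232]
eef_rot: [0.003, 0.113, 0.994, 0.0]
force: [-0.8, -1.2, 5.4]
opening: 0.058
t 63.2 p [0.4717 0.1137 0.0232] 
 [[-0.974  0.225  0.005]
 [ 0.225  0.974  0.   ]
 [-0.005  0.002 -1.   ]] 
q [ 0.038  0.354 -0.394  1.983  0.183  0.833  0.887] f [-0.8 -1.2  5.4] op 0.058
time_s: 64.2
ee_pos: [0.47, 0.1134, 0.1733]
eef_rot: [0.002, 0.113, 0.994, 0.0]
force: [-0.3, 1.0, -2.9]
opening: 0.0583
time_s: 65.2
ee_pos: [0.4697, 0.1135, 0.2405]
eef_rot: [0.001, 0.507, 0.862, 0.001]
force: [0.3, -0.2, -2.2]
opening: 0.058
t 65.2 p [0.4697 0.1135 0.2405] 
 [[-0.485  0.875  0.003]
 [ 0.875  0.485  0.   ]
 [-0.001  0.003 -1.   ]] 
q [ 0.048  0.097 -0.375  1.741  0.038  1.307  0.171] f [ 0.3 -0.2 -2.2] op 0.058
top z tool -0.0075 17001
front [0.0588 0.059  0.0593 0.0592 0.0591]
sides [[-0.0275, 0.0299], [-0.0275, 0.0299], [-0.0276, 0.0299], [-0.0277, 0.0298]]
plane slope [ 0.0193  0.0018 -0.008 ]
reach d 0.723 (.362-.91) q2 0.42 q4 1.33
rot units [0.03 0.01 2.51]  shift units (tool now) [ 0.55  8.11 -0.07]  (tool after rot) [ 2.93  7.58 -0.09]
```

View pics/w26.png

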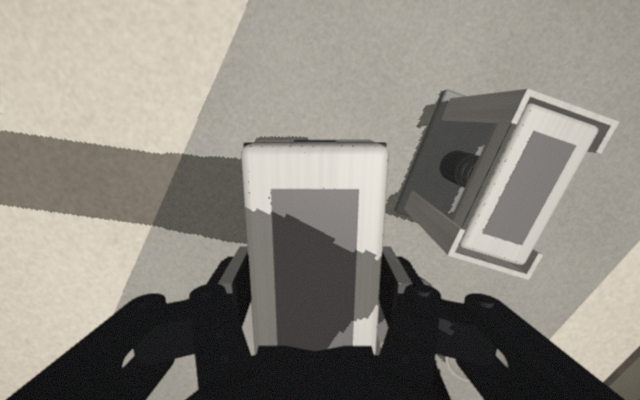

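```bash
python3 -m creep '{"delta_pos":[[0,0,0],[0,0,0],[0,0,0],[0.4,0.95,0],[0.4,0.95,0],[0.4,0.95,0],[0.4,0.95,0],[0.4,0.95,0]],"angular":[[0,0,0.84],[0,0,0.84],[0,0,0.83],[0,0,0],[0,0,0],[0,0,0],[0,0,0],[0,0,0]]}';python3 -m creep '{"delta_pos":[[0.4,0.95,0],[0.4,0.95,0],[0.4,0.95,0],[0,0,0.8],[0,0,0.8],[0,0,0.8],[0,0,0.8],[0,0,0]],"angular":[[0,0,0],[0,0,0],[0,0,0],[0,0,0],[0,0,0],[0,0,0],[0,0,0],[0,0,0]]}';  python3 -c "
from h import *
import m
st();c,W=heldcase();cv2.imwrite('pics/w27.png',c['pixels']);m.blobs(W,.132,.15,100)
plan([.6075,.2062,.1612],mat(0,101.5))"
```

```text
time_s: 66.25
ee_pos: [0.555, 0.1726, 0.2406]
eef_rot: [0.001, 0.629, 0.778, 0.001]
force: [-0.2, 0.6, -2.8]
opening: 0.0583
time_s: 67.25
ee_pos: [0.6047, 0.2069, 0.1746]
eef_rot: [0.0, 0.63, 0.777, -0.0]
force: [-0.3, -0.1, -2.6]
opening: 0.0585
t 67.25 p [0.6047 0.2069 0.1746] 
 [[-0.207  0.978  0.   ]
 [ 0.978  0.207 -0.001]
 [-0.001  0.    -1.   ]] 
q [-0.122  0.481 -0.366  1.416  0.175  1.277 -0.292] f [-0.3 -0.1 -2.6] op 0.0585
top z tool -0.0061 17240
front [0.0591 0.0592 0.0595 0.0593 0.0591]
sides [[-0.0281, 0.0294], [-0.0282, 0.0293], [-0.0281, 0.0293], [-0.0281, 0.0292]]
plane slope [ 0.02    0.0037 -0.0067]
px 320 131 n 1379 c mm [596.  265.2] size [74.3 12.8] longyaw 10.7 z [0.1367 0.1405 0.1416]
px 301 138 n 127 c mm [586.3 263.1] size [33.2  1.1] longyaw 12.3 z [0.1322 0.1335 0.1349]
reach d 0.691 (.362-.91) q2 0.47 q4 1.44
rot units [0.02 0.01 0.07]  shift units (tool now) [-0.08  0.09  0.74]  (tool after rot) [-0.08  0.09  0.74]
```

```bash
python3 -m creep '{"delta_pos":[[-0.08,0.13,0],[0,0,0],[0,0,0.35],[0,0,0.35],[0,0,0]],"angular":[[0,0,0.07],[0,0,0],[0,0,0],[0,0,0],[0,0,0]]}'; python3 -c "
from h import *
import m
st();c,W=heldcase();cv2.imwrite('pics/w28.png',c['pixels']);m.blobs(W,.132,.15,100)
plan([.6078,.2065,.1612],mat(0,101.5))"
```

```text
time_s: 67.92
ee_pos: [0.6081, 0.2063, 0.1614]
eef_rot: [0.001, 0.633, 0.774, 0.0]
force: [0.2, -0.2, -1.6]
opening: 0.0582
t 67.925 p [0.6081 0.2063 0.1614] 
 [[-0.199  0.98   0.002]
 [ 0.98   0.199 -0.001]
 [-0.001  0.001 -1.   ]] 
q [-0.123  0.495 -0.362  1.425  0.179  1.253 -0.3  ] f [ 0.2 -0.2 -1.6] op 0.0582
top z tool -0.0067 19440
front [0.0591 0.0593 0.0597 0.0595 0.0593]
sides [[-0.0278, 0.0297], [-0.0277, 0.0296], [-0.0278, 0.0296], [-0.028, 0.0296]]
plane slope [ 0.0191  0.002  -0.0074]
px 302 133 n 1849 c mm [596.9 259.6] size [74.3 23.9] longyaw 11.8 z [0.1385 0.1405 0.1416]
px 313 138 n 304 c mm [596.3 264.9] size [55.3  1.3] longyaw 12.1 z [0.1326 0.1344 0.1482]
px 250 335 n 186 c mm [583.7 146. ] size [ 3.3 22.1] longyaw -79.2 z [0.1355 0.1405 0.1415]
reach d 0.691 (.362-.91) q2 0.47 q4 1.44
rot units [ 0.02  0.01 -0.  ]  shift units (tool now) [ 0.01 -0.03  0.04]  (tool after rot) [ 0.01 -0.03  0.04]
```

Position matches the first insertion, so I push down in stages to TCP z ≈ 0.131.

```bash
python3 -m creep '{"delta_pos":[[0,0,0.25],[0,0,0.25],[0,0,0]],"angular":[[0,0,0],[0,0,0],[0,0,0]]}'; python3 -m creep '{"delta_pos":[[0,0,0.25],[0,0,0.25],[0,0,0]],"angular":[[0,0,0],[0,0,0],[0,0,0]]}';python3 -c "
from h import *
st()
c,W=heldcase();cv2.imwrite('pics/w29.png',c['pixels'])"
```

```text
time_s: 68.35
ee_pos: [0.6089, 0.2067, 0.1525]
eef_rot: [0.001, 0.633, 0.774, 0.001]
force: [0.7, -0.0, -1.4]
opening: 0.058
time_s: 68.72
ee_pos: [0.6087, 0.2066, 0.142]
eef_rot: [0.001, 0.633, 0.774, 0.001]
force: [0.1, 0.2, -1.0]
opening: 0.0583
t 68.725 p [0.6087 0.2066 0.142 ] 
 [[-0.199  0.98   0.003]
 [ 0.98   0.199  0.   ]
 [-0.001  0.003 -1.   ]] 
q [-0.123  0.51  -0.36   1.447  0.186  1.214 -0.305] f [ 0.1  0.2 -1. ] op 0.0583
top z tool -0.0071 21185
front [0.0595 0.0595 0.0599 0.0598 0.0595]
sides [[-0.0274, 0.0302], [-0.0274, 0.03], [-0.0274, 0.03], [-0.0274, 0.0299]]
plane slope [ 0.0217  0.0022 -0.008 ]
```

View pics/w29.png

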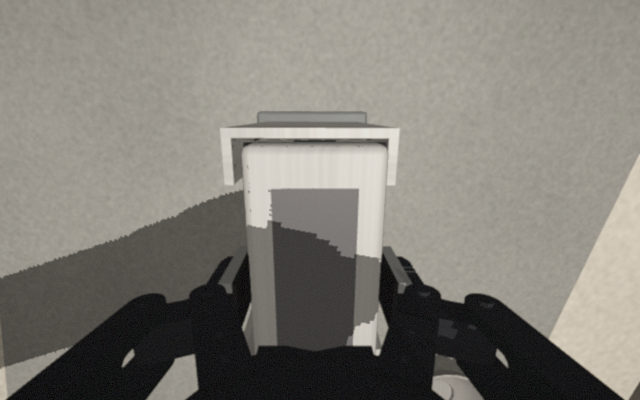

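```bash
python3 -m creep '{"delta_pos":[[0,0,0.2],[0,0,0.2],[0,0,0.15],[0,0,0],[0,0,0]],"angular":[[0,0,0],[0,0,0],[0,0,0],[0,0,0],[0,0,0]]}';python3 -m creep '{"delta_pos":[[0,0,0],[0,0,0],[0,0,0],[0,0,0],[0,0,-0.5],[0,0,-1],[0,0,-1],[0,0,-1]],"angular":[[0,0,0],[0,0,0],[0,0,0],[0,0,0],[0,0,0],[0,0,0],[0,0,0],[0,0,0]]}' 78; python3 -m creep '{"delta_pos":[[0,0,-1],[0,0,-1],[0,0,-1],[0,0,-1],[0,0,0]],"angular":[[0,0,0],[0,0,0],[0,0,0],[0,0,0],[0,0,0]]}';python3 -c "
from h import *
import m
st()
c,W,o=cloud('wrist');cv2.imwrite('pics/w30.png',c['pixels']); m.blobs(W,.1,.17,200)
P=W[165:180,305:325].reshape(-1,3);print('case top z wrist',np.nanmedian(P,0))
c,W,o=cloud('scene');cv2.imwrite('pics/s30.png',c['pixels']);m.blobs(W,.022,.04,200);m.blobs(W,.1,.17,200)
"
```

```text
time_s: 69.4
ee_pos: [0.6086, 0.2065, 0.131]
eef_rot: [0.001, 0.633, 0.774, 0.001]
force: [0.7, 0.0, -1.2]
opening: 0.0582
time_s: 70.4
ee_pos: [0.6087, 0.2067, 0.2032]
eef_rot: [0.001, 0.633, 0.774, 0.002]
force: [0.7, -0.4, 0.0]
opening: 0.078
time_s: 71.03
ee_pos: [0.609, 0.2071, 0.2841]
eef_rot: [0.002, 0.633, 0.774, 0.003]
force: [0.6, -0.2, 0.5]
opening: 0.0779
t 71.025 p [0.609  0.2071 0.2841] 
 [[-0.199  0.98   0.007]
 [ 0.98   0.199  0.002]
 [ 0.     0.008 -1.   ]] 
q [-0.129  0.433 -0.37   1.238  0.155  1.49  -0.279] f [ 0.6 -0.2  0.5] op 0.0779
px 311 190 n 10109 c mm [607.9 205.1] size [ 74.1 134.5] longyaw -78.6 z [0.1292 0.1383 0.1407]
px 313 343 n 282 c mm [649.5  24.4] size [14.9 29.4] longyaw -4.8 z [0.1052 0.1137 0.124 ]
case top z wrist [0.6069323  0.22849133 0.13853958]
px 358 247 n 313 c mm [779.3  14.1] size [95.3 99.1] longyaw -43.8 z [0.0231 0.0288 0.0326]
px 367 153 n 1289 c mm [606.4 202.9] size [ 75.3 138.7] longyaw -78.5 z [0.1059 0.1377 0.1415]
```

View pics/w30.png

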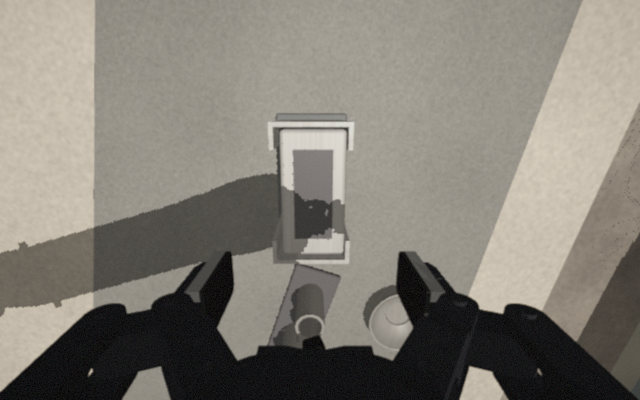

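View pics/s30.png

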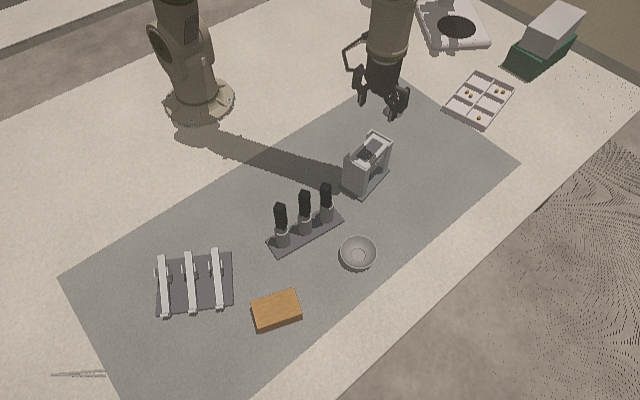

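```bash
python3 -m creep '{"delta_pos":[[0,0,-0.5],[0,0,0],[0,0,0],[0,0,0],[0,0,0],[0,0,0],[0,0,0],[0,0,0]],"angular":[[0,0,0],[0,0,0],[0,0,0],[0,0,0],[0,0,0],[0,0,0],[0,0,0],[0,0,0]]}'; python3 -c "
from h import *
for n in ('wrist','scene','top'):
    c,W,o=cloud(n)
    if n=='scene': cv2.imwrite('pics/s31.png',cv2.resize(c['pixels'][120:260,250:410],None,fx=5,fy=4,interpolation=cv2.INTER_CUBIC))
    P=W.reshape(-1,3);P=P[np.isfinite(P[:,0])]; ex=np.array([np.cos(np.radians(101.4)),np.sin(np.radians(101.4))]);ey=np.array([-ex[1],ex[0]])
    d=P[:,:2]-[.607,.2043]; a=d@ex;b=d@ey; s=(abs(a)<.052)&(abs(b)<.024)&(P[:,2]>.09)&(P[:,2]<.16)
    A=np.c_[a[s],b[s],np.ones(s.sum())]; print(n,s.sum(),'plane',np.linalg.lstsq(A,P[s,2],rcond=None)[0].round(4),'pct',np.percentile(P[s,2],[2,98]).round(4))
    for cx,cy in ((.640,.0228),(.6315,-.0463),(.623,-.1153)):
        s=(np.hypot(P[:,0]-cx,P[:,1]-cy)<.06)&(P[:,2]>.1)&(P[:,2]<.21)&(abs(P[:,1]-cy)<.034)
        Q=P[s]
        if len(Q)<20: continue
        hi=Q[Q[:,2]>Q[:,2].max()-.02]; lo=Q[Q[:,2]<.125]
        print('  drv',len(Q),'zmax',Q[:,2].max().round(4),'hi',hi.mean(0).round(3),'lo',lo.mean(0).round(3) if len(lo) else None)
"
```

```text
time_s: 72.12
ee_pos: [0.6083, 0.2066, 0.2916]
eef_rot: [0.001, 0.633, 0.774, 0.001]
force: [0.1, 0.6, -0.1]
opening: 0.0782
wrist 5406 plane [-0.0004 -0.0043  0.1384] pct [0.137  0.1398]
  drv 386 zmax 0.1344 hi [0.647 0.025 0.123] lo [0.647 0.025 0.115]
scene 511 plane [0.0007 0.0037 0.1386] pct [0.1353 0.1417]
  drv 264 zmax 0.1983 hi [0.654 0.004 0.192] lo [0.655 0.009 0.115]
  drv 302 zmax 0.2001 hi [ 0.637 -0.048  0.193] lo [ 0.641 -0.05   0.115]
  drv 317 zmax 0.1994 hi [ 0.628 -0.115  0.193] lo [ 0.632 -0.117  0.116]
top 452 plane [-0.0012  0.0025  0.1378] pct [0.1337 0.1415]
  drv 203 zmax 0.1982 hi [0.65  0.006 0.192] lo [0.641 0.015 0.114]
  drv 174 zmax 0.1982 hi [ 0.633 -0.045  0.193] lo [ 0.626 -0.043  0.116]
  drv 181 zmax 0.1989 hi [ 0.624 -0.113  0.193] lo [ 0.618 -0.11   0.115]
```

View pics/s31.png

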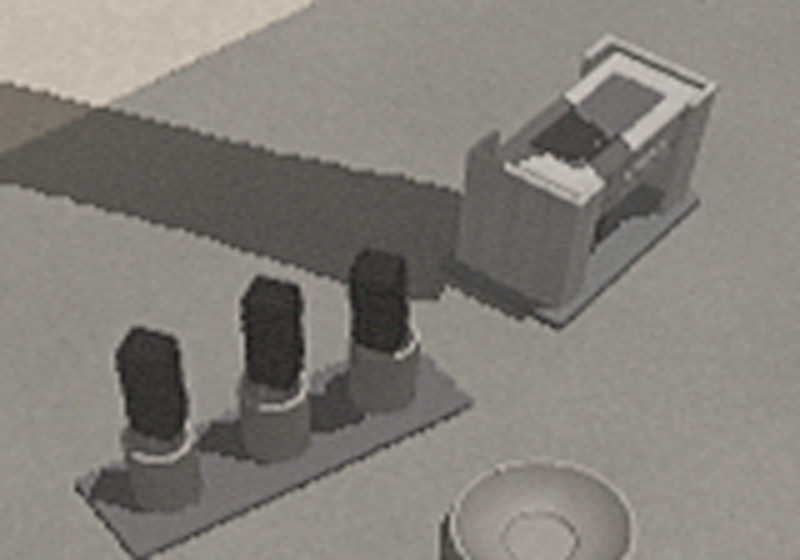

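```bash
python3 -c "
from h import *
import m
c,W,o=cloud('scene'); m.blobs(W,.045,.055,150); m.blobs(W,.078,.09,150)
print(manip.job_done(), manip.get_obs()['time_s'])"
```

```text
px 275 307 n 1347 c mm [ 766.5 -244.7] size [109.8  71.5] longyaw 69.1 z [0.0481 0.0509 0.0536]
the job is handed in; nothing more can be done
the job is handed in; nothing more can be done
```

The bench is cleared. Both cases are in the magazine and all three nut drivers stand tip down, one to a cup. I handed the job in at about 72 s; no verdict came back.

**Last checks**
- **Cases:** The top case sits at z about 0.138–0.139 m against guides at 0.140 m. It is level to within about 0.3°, and the pile did not move during the roughly 1 s wait before I handed in. I found only two cases. One had been knocked a few centimetres aside while I was placing drivers, so I measured it again before gripping it.
- **Drivers:** Their tops read about 0.198–0.200 m, which fits the tips resting near the cup floors. I could not see the tips directly. The driver in cup0 leans most, at most about 9–10°; the other two are nearly upright.
- **Bystanders:** The carton and dish are within about 2 mm of where they started. The jar did not show up in the final blob check, which only reported large patches. The arm never went near it.
- **Robot:** The gripper was clear of everything, with forces near zero.

**Disagreements:** The wrist camera put the magazine and cups about 2 mm away from where the fixed cameras did. I aimed between the two for the magazine and followed the wrist camera for the cups; everything went in freely. While pushing the cases down, the wrist force rose only 1–2 N, less than the 5–8 N expected, but the measured heights show the platform did sink.

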